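# Load bone chisels and an indicator vial for the autoclave

### The arm

A 6-joint arm with a two-finger parallel gripper is mounted at the origin on the work surface. World frame = base frame: x ahead of the robot, y to its left, z up, the work surface at z = 0. Lengths are in m, angles in rad, forces in N, time in s.
With the tool pointing down it reaches from about 0.325 to 0.925 m from the base axis. Payload 3.1 kg.
Tool frame: the origin (TCP) lies at the very end of the fingers, on their centre line; the grasp point (between the pads) lies 19 mm behind it (env.grasp_offset is the distance from the TCP to the grasp point, in m); z points along the fingers, y is the direction in which the jaws open and shut (so a half turn about z gives the same grasp; the last joint's range is limited). The gripper opens to 85 mm and grips with 20 to 120 N. Pads are 22 mm wide; open, the fingers measure 114 mm over their backs; the gripper's body (76 mm by 85 mm) begins 54 mm behind the grasp point. The pads swing forward as they close: fully open they stand 13 mm farther back than shut.
Start: joints at [-0.112, 0.217, 1.613, -0, 1.311, -0.112], TCP at [0.625, 0, 0.231] pointing down, gripper open.
Joint ranges: [-2.75, 2.75], [-0.78, 2.1], [0.31, 2.55], [-1.13, 4.27], [0.13, 2.63], [-2.58, 2.58]. Speed limits (rad/s): [2.79, 2.79, 3.14, 3.14, 3.14, 3.14].

### API

Orientations are given as a unit quaternion [w, x, y, z].
In Python, from workcell import env gives the robot as it stands.
- The arm moves only by the tool servo_tool, never from a script. Its argument "increments" is a list of rows, each an object with "delta_pos": the shift along the tool's x, y, z in mm, a list of three; "angular": the turn, a rotation vector about the tool's x, y, z in degrees, a list of three; "fingers": the opening, from -1 (shut) to 1 (fully open). In form: [{"delta_pos": [dx, dy, dz], "angular": [wx, wy, wz], "fingers": fingers}, ...]. A call has 1 to 5 rows; each row shifts and turns the pose as measured when the row begins, along the tool's axes as they then stand; what a row does not reach is not made up. A row lasts 1/10 s, in which the tool goes at most 50 mm and 8.59 degrees, less where a joint would pass 70% of its speed; a pose out of reach is approached as far as the arm can. A call with a gripper value outside its range is refused whole. The fingers move at their own pace and stop on an object; the grip force is fixed at half the most. Time passes only in rows, so rows that do not move let the fingers close. It gives the time, the measured TCP pose, the force and the opening at its end, in the units of the state.
- env.read_state(): the state, without advancing time (a new reading comes with each control period).
- env.grab_frame(name): name is "scene" or "side" or "wrist"; returns the picture (384x512x3 uint8, red, green, blue); there is no depth.
- env.camera_params(name): a dict with "K" (3x3 intrinsics, pixels), "R" (3x3) and "t" (3): a world point X has camera coordinates R X + t; the wrist camera has in their place "tool_from_camera" (4x4, takes a point from camera to tool coordinates, whose origin is the TCP and whose axes are the flange's). Camera axes: x right, y down, z forward; pixel columns grow to the right and rows downward; lengths in m; the calibration is good to about 2 mm. A picture is of the moment at which its call begins: read the wrist's pose just before it. camera_params takes no time and is no camera call.
- env.finish_job(): hands the job in, once; it reports no verdict.
The state is a dict: "time": time; "q": joint angles; "qvel": joint speeds; "joint_torque": joint torques, N m; "tool_pos": TCP position; "tool_rot": TCP orientation; "contact_force": force on the tool from outside, world axes, zero at the start; "torque": the same for the moment, N m; "width": opening from 0.0 (shut) to 1.0 (fully open).
Only numpy, scipy, OpenCV 4.12 (cv2) and the standard library are available. Lean on these libraries where they do the work, as an engineer would, in place of code of your own. Each camera call takes 0.05 s, during which the arm holds its last target. There are 200 camera calls.

### The job

Make up the load tray for the autoclave: take the two straight-handled bone chisels from the leaning rack and stand them upright, blade down, one in each narrow bay of the tray, with the blade resting on the bay's floor; let a chisel go only when its blade is almost at the floor, not from the mouth of the bay, because a fall spoils the edge. Pluck the tall indicator vial out of the pocket tray and lay or stand it in the shallow dish of the load tray. Leave the T-handled awl, the stoppers and the other things where they are.

Things in the scene. Friction and masses are not known exactly. Their poses are not given: they have to be found in the camera images.
- chisel_a: Bone chisel with a straight grooved handle, leaning 35 degrees from vertical, top towards the robot, 140 g. Steel, 200 mm long. Origin: centre of its lower end; z runs along it to the top. Blade 12 (y) x 5 mm (x) up to 26 mm, 10 mm shaft up to 90 mm, then round handle 16 mm across to 200 mm. Grip it in its top 45 mm: the rack's bar and 12 mm cheeks hold it 135 to 145 mm from the lower end.
- chisel_b: A second chisel, exactly like chisel_a. The two chisels and the awl stand in the rack's three places, 80 mm apart, in any order.
- awl: The T-handled awl in the rack, to be left there. Steel, 200 mm long. Origin: centre of its lower end; z runs along it to the top. Blade 12 (y) x 5 mm (x) up to 26 mm, 10 mm shaft up to 90 mm, then a round handle 16 mm across to 190 mm, crossed at 194 mm by a bar 10 mm thick and 44 mm long (along its y).
- awl_top (a point): The top of the awl, 200 mm along it.
- rack: Fixed leaning rack, white base plate 250 mm (y) x 150 mm (x, from -125 to +25) x 6 mm, with a steel toe lip and a steel bar on two legs. Origin: on the table under the middle of the line where the tips stand; places at y = -80, 0, +80 mm. The instruments lean to its -x; the bar, with its cheeks at most 135 mm high, stands 70 to 105 mm to the -x side.
- caddy: Fixed autoclave load tray, metal plate 165 mm (x, from -127 to +38) x 140 mm (y) x 6 mm, origin on the table midway between the two bays. It carries two square steel bays side by side along its y, 32 mm outside, 26 mm inside, rims 106 mm above the table, floors 9 mm above the table, and a square shallow dish on the -x side.
- bay_1 (a point): Centre of the inner floor of one bay (at the tray's y = -30 mm), 97 mm below its rim, open at the top; axes as the tray's, z up.
- bay_2 (a point): Centre of the inner floor of the other bay (at the tray's y = +30 mm), same size.
- dish (a point): Centre of the inner floor of the shallow dish, 54 mm square inside, floor 9 mm and rim 24 mm above the table, 90 mm to the -x side of the bays' row; axes as the tray's.
- pockets: Fixed white pocket tray 130 mm (x) x 50 mm (y) x 14 mm, origin on the table under its centre; three round pockets 16.5 mm wide and 10 mm deep at x = -40, 0, +40 mm.
- vial: The indicator vial, the tall one of the three in the pocket tray: clear plastic cylinder with a grey cap, 14 mm across, 34 mm tall, 12 g, standing in a pocket with its top 38 mm above the table. Origin: centre of its underside, z to its cap.
- vial_center (a point): The middle of the vial, 17 mm above its underside.
- stopper_1: Short dark rubber stopper, 14 mm across, 14 mm tall, in a pocket, its top 18 mm above the table; leave it. Origin: centre of its underside.
- stopper_2: Another stopper like stopper_1; leave it.
- bottle: White bottle 56 mm across, 120 mm tall; leave it. Origin: centre of its underside.
- jar: White jar 64 mm across, 75 mm tall; leave it. Origin: centre of its underside.
- cup: Small steel cup 60 mm across, 45 mm tall; leave it. Origin: centre of its underside.
- brush: Hand brush lying on the table; leave it.
Things that resemble listed ones, but are neither listed nor needed, are in the scene too. What is shaped like the chisel_a but green is not meant. Leave any yellow look-alike of the caddy alone.

How it is judged:
At the end, for the whole second after the job is handed in: Each bay holds one chisel, blade end within 18 mm of its centre and 8 mm of its floor, leaning under 0.2 rad, at rest; vial middle within 26 mm of the dish centre (x, y) and under 26 mm above its floor, at rest; awl, stoppers moved under 20 mm (awl top 30), bottle, jar, cup, brush under 30 ((((horizontal distance between chisel_a and bay_1 below 0.018 m and z of chisel_a in the frame of bay_1 between -0.005 and 0.008 m) and (horizontal distance between chisel_b and bay_2 below 0.018 m and z of chisel_b in the frame of bay_2 between -0.005 and 0.008 m)) or ((horizontal distance between chisel_a and bay_2 below 0.018 m and z of chisel_a in the frame of bay_2 between -0.005 and 0.008 m) and (horizontal distance between chisel_b and bay_1 below 0.018 m and z of chisel_b in the frame of bay_1 between -0.005 and 0.008 m))) and angle between each of chisel_a, chisel_b's own z axis and vertical below 0.2 rad and linear speed of each of chisel_a, chisel_b below 0.03 m/s and x of vial_center in the frame of dish between -0.026 and 0.026 m and y of vial_center in the frame of dish between -0.026 and 0.026 m and z of vial_center in the frame of dish between 0 and 0.026 m and linear speed of vial below 0.05 m/s and not (distance of awl from where it was at the start of the episode above 0.02 m or distance of awl_top from where it was at the start of the episode above 0.03 m) and not (distance of stopper_1 from where it was at the start of the episode above 0.02 m) and not (distance of stopper_2 from where it was at the start of the episode above 0.02 m) and not (distance of bottle from where it was at the start of the episode above 0.03 m) and not (distance of jar from where it was at the start of the episode above 0.03 m) and not (distance of cup from where it was at the start of the episode above 0.03 m) and not (distance of brush from where it was at the start of the episode above 0.03 m)); the robot touches nothing.
It fails at once if the awl is moved more than 20 mm, or its top more than 30 mm (distance of awl from where it was at the start of the episode above 0.02 m or distance of awl_top from where it was at the start of the episode above 0.03 m).
It fails at once if a stopper is moved more than 20 mm (distance of stopper_1 from where it was at the start of the episode above 0.02 m or distance of stopper_2 from where it was at the start of the episode above 0.02 m).
It fails at once if the bottle, jar, cup or brush is moved more than 30 mm (distance of bottle from where it was at the start of the episode above 0.03 m or distance of jar from where it was at the start of the episode above 0.03 m or distance of cup from where it was at the start of the episode above 0.03 m or distance of brush from where it was at the start of the episode above 0.03 m).
It fails at once if a chisel falls down a bay from more than about 40 mm (faster than 0.9 m/s on the bay's axis, blade below the rim) ((linear speed of chisel_a above 0.9 m/s and z of chisel_a in the frame of bay_1 below 0.097 m and horizontal distance between chisel_a and bay_1 below 0.02 m) or (linear speed of chisel_a above 0.9 m/s and z of chisel_a in the frame of bay_2 below 0.097 m and horizontal distance between chisel_a and bay_2 below 0.02 m) or (linear speed of chisel_b above 0.9 m/s and z of chisel_b in the frame of bay_1 below 0.097 m and horizontal distance between chisel_b and bay_1 below 0.02 m) or (linear speed of chisel_b above 0.9 m/s and z of chisel_b in the frame of bay_2 below 0.097 m and horizontal distance between chisel_b and bay_2 below 0.02 m)).
It also fails if it takes over 61 s, if anything falls off the work surface, if the arm or the gripper's body presses on something with over 40 N, if the wrist force passes 120 N, or if a joint passes its speed limit or range.

## Working session

There is one attempt and no reset: what is moved stays moved. The work goes in short steps, Python scripts to look and compute and a tool call to move; the robot and the scene stay as the last step left them, time stands still between calls to the robot, and variables do not carry over. Pictures are saved under pics/ and viewed, about 8 in all and at most 12, crops included, and the job is handed in when it is done.

Besides the shell and the picture viewer there is one more tool, called after ">>>" in YAML: its name, and indented under it one key for each argument. servo_tool: Moves the arm, as the interface text tells. Its arguments: {"type":"object","properties":{"increments":{"type":"array"}},"required":["increments"]}

```bash
mkdir -p pics; ls; cat > h.py <<'E'
import numpy as np, cv2, json
from workcell import env
from scipy.spatial.transform import Rotation as Ro
def rot(q): return Ro.from_quat([q[1],q[2],q[3],q[0]]).as_matrix()
def cam(n, s=None):
    p=env.camera_params(n); K=np.array(p["K"])
    if n=="wrist":
        s=s or env.read_state(); T=np.eye(4); T[:3,:3]=rot(s["tool_rot"]); T[:3,3]=s["tool_pos"]
        M=np.linalg.inv(T@np.array(p["tool_from_camera"])); return K,M[:3,:3],M[:3,3]
    return K,np.array(p["R"]),np.array(p["t"])
def proj(c,X):
    K,R,t=c; Y=np.atleast_2d(X)@R.T+t; u=Y@K.T; return u[:,:2]/u[:,2:]
def onz(c,uv,z):
    K,R,t=c; o=-R.T@t; d=R.T@np.linalg.inv(K)@np.array([uv[0],uv[1],1.]); return o+d*(z-o[2])/d[2]
def tri(obs):
    A=[];b=[]
    for c,uv in obs:
        K,R,t=c;P=K@np.c_[R,t]
        for i in (0,1): r=uv[i]*P[2]-P[i]; A.append(r[:3]); b.append(-r[3])
    x,res,_,_=np.linalg.lstsq(np.array(A),np.array(b),rcond=None); return x
def grab(n,f=None):
    s=env.read_state(); im=env.grab_frame(n)[:,:,::-1].copy(); 
    if f: cv2.imwrite(f,im)
    return im,cam(n,s)
E
python3 - <<'E'
from h import *
a,_=grab("scene");b,_=grab("side")
for n,i in (("scene",a),("side",b)):
    cv2.imwrite(f"pics/{n}0r.png",i); cv2.imwrite(f"pics/{n}0.png",cv2.resize(i,(800,600),interpolation=cv2.INTER_CUBIC))
    K,R,t=cam(n); print(n,K[0,0],-R.T@t,R[2])
print(env.read_state()); print(env.camera_params("wrist"))
E
```

```text
pics
scene 387.88811755274963 [1.33113042 0.01889831 0.86989659] [-0.75386599 -0.04299511 -0.65561993]
side 349.0933506632225 [ 0.28444854 -0.98527157  0.68975457] [ 0.18610038  0.84706977 -0.49783477]
{'time': 0.1, 'q': array([-1.12206721e-01,  2.17657851e-01,  1.61477044e+00,  1.99393604e-06,
        1.31130244e+00, -1.12223223e-01]), 'qvel': array([ 0.00053259, -0.00222902, -0.00275254,  0.00049882, -0.00123626,
       -0.00040228]), 'joint_torque': array([-3.89421966e-04, -3.98076224e+01, -3.04969239e+01, -1.69335931e-04,
        4.17826959e-03,  6.71974954e-05]), 'tool_pos': array([6.24271679e-01, 1.00636087e-04, 2.30113484e-01]), 'tool_rot': array([-8.36416889e-04,  7.07100724e-01,  7.07112030e-01, -6.65767254e-04]), 'contact_force': array([ 0.20812936, -0.18981402, -0.27265134]), 'torque': array([-0.00649146, -0.01717769, -0.02586682]), 'width': 0.9989412120143583}
{'K': array([[294.78596608,   0.        , 253.89103713],
       [  0.        , 294.78596608, 187.4641136 ],
       [  0.        ,   0.        ,   1.        ]]), 'tool_from_camera': array([[ 1.55988700e-04, -9.65851681e-01, -2.59095555e-01,
         6.50362871e-02],
       [ 9.99999262e-01,  4.62865938e-04, -1.12341279e-03,
        -9.67910990e-04],
       [ 1.20497663e-03, -2.59095189e-01,  9.65851040e-01,
        -1.42224743e-01],
       [ 0.00000000e+00,  0.00000000e+00,  0.00000000e+00,
         1.00000000e+00]])}
```

View pics/scene0.png

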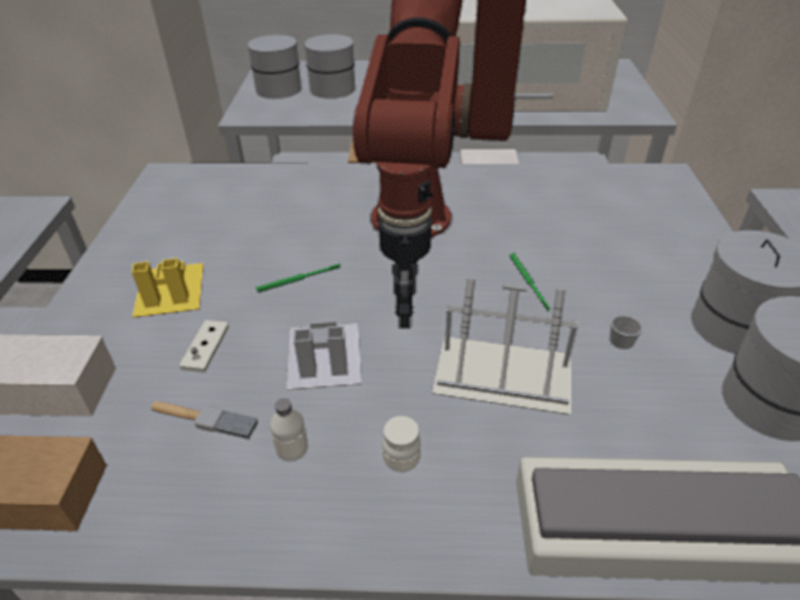

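View pics/side0.png

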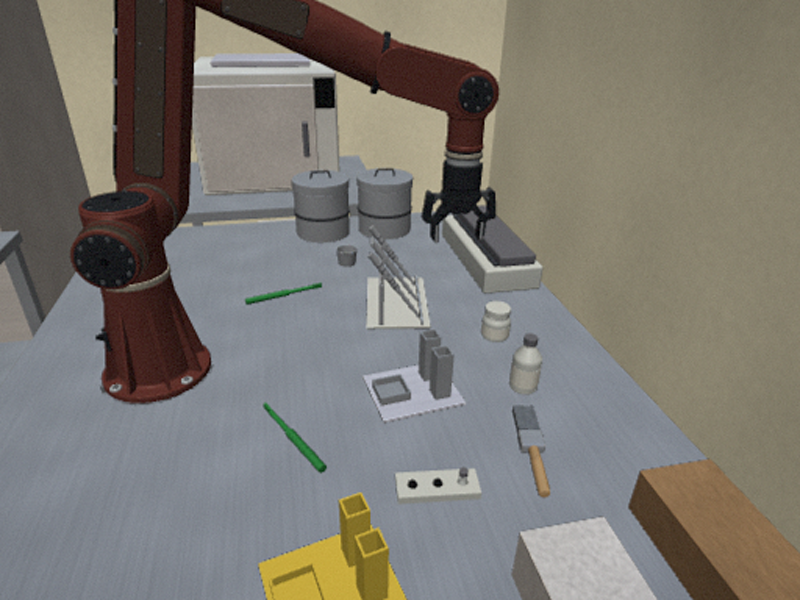

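The awl is in the rack's middle place, with its T top at (514,288) in the scene picture. The chisels are in the outer places, the grey tray is at about (323,355), and the vial is in the pocket tray at about (197,352). I'll fit planar poses from these picks.

```bash
cat > fit.py <<'E'
from h import *
from scipy.optimize import least_squares
def fit(obs,x0):
    # obs: list of (cam, uv(512 px), local xyz)
    def pts(p,L): c,s=np.cos(p[2]),np.sin(p[2]); return np.array([p[0]+c*L[0]-s*L[1],p[1]+s*L[0]+c*L[1],L[2]])
    f=lambda p: np.concatenate([proj(c,pts(p,np.array(L)))[0]-uv for c,uv,L in obs])
    r=least_squares(f,x0,loss='soft_l1'); return r.x, f(r.x).reshape(-1,2)
E
python3 - <<'E'
from fit import *
S,D=cam("scene"),cam("side"); k=1/1.5625
def o(c,u,v,L): return (c,np.array([u*k,v*k]),L)
cad=[o(S,290,327,(-.127,-.07,.006)),o(S,358,324,(-.127,.07,.006)),o(S,362,382,(.038,.07,.006)),o(S,287,386,(.038,-.07,.006)),
 o(D,363,380,(-.127,-.0,.006))][:4]+[o(D,386,418,(-.127,-.07,.006)),o(D,464,403,(.038,-.07,.006)),o(D,363,379,(-.127,.07,.006))]
l=np.sin(np.radians(35))*.2; h=np.cos(np.radians(35))*.2
rk=[o(S,436,390,(.025,-.125,.006)),o(S,573,407,(.025,.125,.006)),o(S,470,281,(-l,-.08,h)),o(S,560,292,(-l,.08,h)),o(S,514,288,(-l,0,h)),
 o(D,368,327,(-.125,-.125,.006)),o(D,429,327,(.025,-.125,.006)),o(D,424,279,(.025,.125,.006))]
pk=[o(S,182,362,(.065,-.025,.014)),o(S,205,369,(.065,.025,.014)),o(S,228,323,(-.065,.025,.014)),o(S,209,321,(-.065,-.025,.014)),
 o(D,396,475,(-.065,.025,.014)),o(D,478,470,(.065,.025,.014)),o(D,480,493,(.065,-.025,.014)),o(D,401,499,(-.065,-.025,.014))]
for n,ob,x0 in(("cad",cad,(.6,-.15,0)),("rk",rk,(.65,.2,0)),("pk",pk,(.6,-.4,0))):
    x,r=fit(ob,x0); print(n,x.round(4),r.round(1).tolist())
# crops
a=cv2.imread("pics/scene0r.png"); b=cv2.imread("pics/side0r.png")
A=cv2.resize(a[165:275,85:385],(800,293),interpolation=cv2.INTER_CUBIC)
B=cv2.resize(b[140:330,220:320],(316,600),interpolation=cv2.INTER_CUBIC)
cv2.imwrite("pics/cA.png",A)
E
```

```text
cad [ 0.5441 -0.1577  0.1215] [[0.3, 0.3], [-0.2, -0.9], [-0.4, 0.1], [-0.2, 1.3], [-1.8, 1.1], [0.9, -1.0], [-0.4, -2.7]]
rk [ 0.5897  0.1781 -0.1613] [[-1.9, 1.2], [-0.6, 2.8], [0.3, 0.2], [-0.0, -0.6], [0.4, -1.2], [-1.2, -0.2], [0.9, -0.8], [-1.8, -1.4]]
pk [ 0.4832 -0.4084 -0.127 ] [[-2.5, 2.2], [-1.6, -0.5], [-0.6, -0.3], [-2.9, -0.5], [-0.2, -2.0], [-1.7, -1.5], [1.2, -0.5], [-1.7, -1.3]]
```

View pics/cA.png

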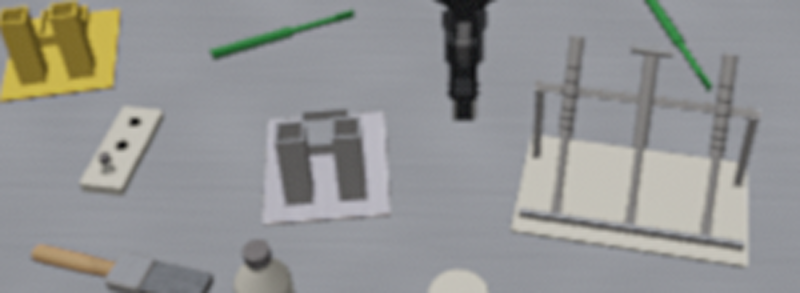

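The crop confirms the T at (650,52) on the middle instrument, the grey tray with its dish behind it at (325,125), and the vial in the pocket nearest the camera at (106,160). First I'll move over the vial.

>>> servo_tool:
  increments:
    - {"delta_pos":[-42,-10,0],"angular":[0,0,0],"fingers":0}
    - {"delta_pos":[-42,-10,0],"angular":[0,0,0],"fingers":0}
    - {"delta_pos":[-42,-10,0],"angular":[0,0,0],"fingers":0}
    - {"delta_pos":[-42,-10,0],"angular":[0,0,0],"fingers":0}
    - {"delta_pos":[-42,-10,0],"angular":[0,0,0],"fingers":0}

```text
time: 0.6
tool_pos: [0.573, -0.2093, 0.2262]
tool_rot: [-0.004, 0.703, 0.711, -0.001]
contact_force: [0.7, 0.5, -0.5]
width: 0.498
```

>>> servo_tool:
  increments:
    - {"delta_pos":[-42,-10,0],"angular":[0,0,0],"fingers":0}
    - {"delta_pos":[-42,-10,0],"angular":[0,0,0],"fingers":0}
    - {"delta_pos":[-42,-10,0],"angular":[0,0,0],"fingers":0}
    - {"delta_pos":[-42,-10,0],"angular":[0,0,0],"fingers":0}
    - {"delta_pos":[-42,-10,0],"angular":[0,0,0],"fingers":0}

```text
time: 1.1
tool_pos: [0.5207, -0.4267, 0.2219]
tool_rot: [-0.006, 0.703, 0.711, -0.001]
contact_force: [0.2, 0.2, 0.3]
width: 0.5
```

>>> servo_tool:
  increments:
    - {"delta_pos":[0,0,0],"angular":[0,0,8.2],"fingers":0}
    - {"delta_pos":[0,0,0],"angular":[0,0,8.2],"fingers":0}
    - {"delta_pos":[0,0,0],"angular":[0,0,8.2],"fingers":0}
    - {"delta_pos":[0,0,0],"angular":[0,0,8.2],"fingers":0}
    - {"delta_pos":[0,0,0],"angular":[0,0,8.2],"fingers":0}

```text
time: 1.6
tool_pos: [0.515, -0.4342, 0.2167]
tool_rot: [-0.008, 0.914, 0.405, -0.005]
contact_force: [0.7, 0.3, -0.7]
width: 0.496
```

>>> servo_tool:
  increments:
    - {"delta_pos":[0,0,0],"angular":[0,0,8.2],"fingers":0}
    - {"delta_pos":[0,0,0],"angular":[0,0,8.2],"fingers":0}
    - {"delta_pos":[0,0,0],"angular":[0,0,8.2],"fingers":0}
    - {"delta_pos":[0,0,0],"angular":[0,0,8.2],"fingers":0}
    - {"delta_pos":[0,0,0],"angular":[0,0,8.2],"fingers":0}

```text
time: 2.1
tool_pos: [0.5129, -0.4325, 0.2119]
tool_rot: [-0.009, 0.999, 0.043, -0.01]
contact_force: [-0.1, -0.3, -0.3]
width: 0.499
```

>>> servo_tool:
  increments:
    - {"delta_pos":[0,0,0],"angular":[0,0,8.2],"fingers":0}
    - {"delta_pos":[0,0,0],"angular":[0,0,8.2],"fingers":0}
    - {"delta_pos":[0,0,0],"angular":[0,0,0],"fingers":0}

```text
time: 2.4
tool_pos: [0.5118, -0.4314, 0.2092]
tool_rot: [-0.009, 0.994, -0.106, -0.013]
contact_force: [0.0, 0.1, -0.4]
width: 0.5
```

```bash
cat >> h.py <<'E'
def st():
    s=env.read_state(); M=rot(s["tool_rot"]); print("t",round(s["time"],2),"pos",(s["tool_pos"]*1e3).round(1),"x",M[:,0].round(3),"z",M[:,2].round(3),"q",s["q"].round(2),"F",s["contact_force"].round(1),"w",round(s["width"]*85,1)); return s,M
E
python3 - <<'E'
from h import *
st(); im,c=grab("wrist","pics/w1.png")
print(proj(c,[.523,-.4135,.038]),proj(c,[.4832,-.4084,.014]))
E
```

```text
t 2.4 pos [ 511.8 -431.4  209.2] x [ 0.977 -0.211 -0.029] z [-0.025  0.02  -0.999] q [-0.8   0.35  1.49 -0.    1.33  0.98] F [ 0.   0.1 -0.4] w 42.5
[[237.07105514 158.69931225]] [[241.87615512 187.9290367 ]]
```

View pics/w1.png

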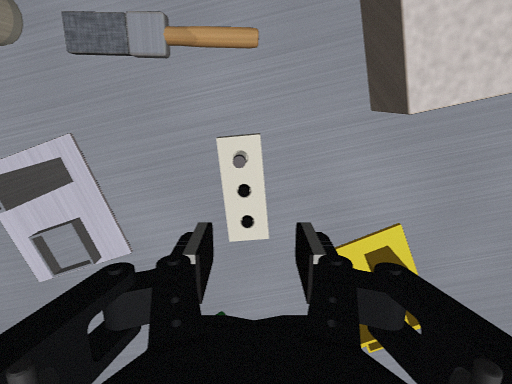

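The vial's cap is at (240,158), with the stoppers at (244,190) and (247,222). The predicted cap position was (237,159), so the fit is within about 3 mm. Next I'll compute the increments.

```bash
cat >> h.py <<'E'
def go(target,R=None):
    "increment (mm, deg) in tool axes to bring TCP to target with rotation R"
    s,M=st(); d=M.T@(np.array(target)-s["tool_pos"])*1e3; print("delta mm",d.round(1),end=" ")
    if R is not None: print("rotvec deg",np.degrees(Ro.from_matrix(M.T@R).as_rotvec()).round(1),end="")
    print(); return d
def Rt(yaw,lean=0):
    "tool x at yaw, z down, leaning so that z tilts towards tool x by lean"
    x=np.array([np.cos(yaw),np.sin(yaw),0]); z=np.array([0,0,-1.]); R=np.c_[x,np.cross(z,x),z]
    return R@Ro.from_rotvec([0,lean,0]).as_matrix()
E
python3 - <<'E'
from h import *
c=cam("wrist")
v=onz(c,(239.8,157.5),.038); a=onz(c,(244,190),.018); b=onz(c,(247,222),.018); print(v,a,b,np.linalg.norm(a-b)*1e3,np.linalg.norm((v-a)[:2])*1e3)
y=np.arctan2(*(v-b)[[1,0]]); print("yaw",y)
go([v[0],v[1],.060],Rt(y))
E
```

```text
[ 0.52357795 -0.41648878  0.038     ] [ 0.4812462  -0.41069051  0.018     ] [ 0.44071615 -0.40538338  0.018     ] 40.87603573718889 42.72700785485274
yaw -0.13322930540097958
t 2.45 pos [ 511.7 -431.3  209. ] x [ 0.978 -0.208 -0.029] z [-0.025  0.021 -0.999] q [-0.8   0.35  1.49 -0.    1.33  0.98] F [-0.   0.8  0.4] w 42.2
delta mm [ 12.8 -14.7 148.9] rotvec deg [-0.9  1.6 -4.4]
```

>>> servo_tool:
  increments:
    - {"delta_pos":[12.8,-14.7,0],"angular":[-0.9,1.6,-4.4],"fingers":0}
    - {"delta_pos":[0,0,36],"angular":[0,0,0],"fingers":0}
    - {"delta_pos":[0,0,36],"angular":[0,0,0],"fingers":0}
    - {"delta_pos":[0,0,36],"angular":[0,0,0],"fingers":0}
    - {"delta_pos":[0,0,28],"angular":[0,0,0],"fingers":0}

```text
time: 2.95
tool_pos: [0.5326, -0.4237, 0.0763]
tool_rot: [0.005, 0.998, -0.057, 0.006]
contact_force: [0.1, 0.7, -0.6]
width: 0.498
```

```bash
python3 - <<'E'
from h import *
c=cam("wrist"); im,c=grab("wrist","pics/w2.png"); print(proj(c,[.5228,-.4164,.038]))
go([.5228,-.4164,.019],Rt(-.133))
E
```

```text
[[243.16381887 227.05105016]]
t 3.0 pos [ 529.9 -421.2   70.7] x [ 0.994 -0.113  0.006] z [ 0.006 -0.005 -1.   ] q [-0.78  0.48  1.59  0.    1.06  0.91] F [-1.9  1.1 -4.1] w 42.4
delta mm [-7.9 -4.2 51.6] rotvec deg [ 0.3 -0.4  1.1]
```

View pics/w2.png

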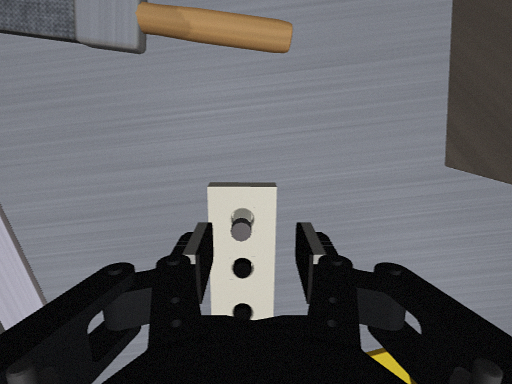

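The cap is at (241,230), within about 2 mm of the prediction and between the fingers. I'm going down.

>>> servo_tool:
  increments:
    - {"delta_pos":[-7.9,-4.2,15],"angular":[0,0,1],"fingers":0}
    - {"delta_pos":[0,0,20],"angular":[0,0,0],"fingers":0}
    - {"delta_pos":[0,0,8],"angular":[0,0,0],"fingers":0}
    - {"delta_pos":[0,0,0],"angular":[0,0,0],"fingers":0}

```text
time: 3.4
tool_pos: [0.5215, -0.4152, 0.025]
tool_rot: [0.001, 0.998, -0.061, 0.001]
contact_force: [-0.2, -0.1, 0.4]
width: 0.504
```

```bash
python3 - <<'E'
from h import *
go([.5222,-.4162,.019],Rt(-.133))
E
```

```text
t 3.4 pos [ 521.5 -415.2   25. ] x [ 0.992 -0.122  0.002] z [ 0.002 -0.002 -1.   ] q [-0.78  0.53  1.62  0.    0.99  0.92] F [-0.2 -0.1  0.4] w 42.9
delta mm [0.8 0.9 6.1] rotvec deg [ 0.1 -0.1  0.6]
```

>>> servo_tool:
  increments:
    - {"delta_pos":[0.5,0.9,5],"angular":[0,0,0],"fingers":0}
    - {"delta_pos":[0,0,0],"angular":[0,0,0],"fingers":-1}
    - {"delta_pos":[0,0,0],"angular":[0,0,0],"fingers":-1}
    - {"delta_pos":[0,0,0],"angular":[0,0,0],"fingers":-1}
    - {"delta_pos":[0,0,0],"angular":[0,0,0],"fingers":-1}

```text
time: 3.9
tool_pos: [0.5242, -0.4174, 0.0241]
tool_rot: [0.002, 0.998, -0.06, 0.003]
contact_force: [-0.2, 0.1, 0.0]
width: 0.136
```

>>> servo_tool:
  increments:
    - {"delta_pos":[0,0,0],"angular":[0,0,0],"fingers":-1}
    - {"delta_pos":[0,0,0],"angular":[0,0,0],"fingers":-1}

```text
time: 4.1
tool_pos: [0.5244, -0.4174, 0.0245]
tool_rot: [0.002, 0.998, -0.06, 0.003]
contact_force: [-0.1, 0.7, -0.8]
width: 0.134
```

>>> servo_tool:
  increments:
    - {"delta_pos":[0,0,-20],"angular":[0,0,0],"fingers":-1}
    - {"delta_pos":[0,0,-30],"angular":[0,0,0],"fingers":-1}
    - {"delta_pos":[0,0,-30],"angular":[0,0,0],"fingers":-1}
    - {"delta_pos":[0,0,-30],"angular":[0,0,0],"fingers":-1}

```text
time: 4.5
tool_pos: [0.5207, -0.4155, 0.1314]
tool_rot: [-0.0, 0.998, -0.06, -0.0]
contact_force: [-0.5, -0.7, 0.0]
width: 0.138
```

```bash
python3 - <<'E'
from h import *
im,c=grab("wrist","pics/w3.png"); s=env.read_state()
a,cs=grab("scene"); p=proj(cs,s["tool_pos"])[0].round().astype(int); q=proj(cs,[.522,-.416,.03])[0].round().astype(int); print(p,q)
f=lambda p:cv2.resize(a[max(p[1]-35,0):p[1]+35,max(p[0]-45,0):p[0]+45],(400,311),interpolation=cv2.INTER_CUBIC)
cv2.imwrite("pics/c3.png",np.hstack([f(p),im[150:461,100:500][:311] if 0 else cv2.resize(im[150:384,100:400],(400,311))]))
from fit import *
# targets
cx=np.array([.5441,-.1577]);y=.1215;print("dish",cx+[-.09*np.cos(y),-.09*np.sin(y)])
E
```

```text
[113 199] [123 225]
dish [ 0.45476348 -0.16860812]
```

View pics/c3.png

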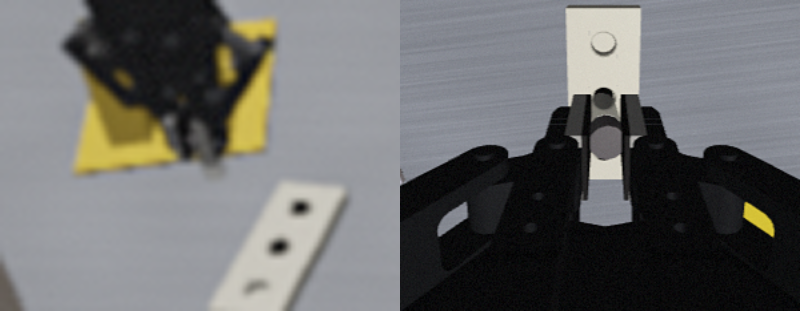

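The vial is held between the pads at (605,138), and its pocket at (603,43) is empty. Next I'll work out the move to the dish, using the tray also seen in w1.

```bash
python3 - <<'E'
from fit import *
s=dict(tool_pos=np.array([.5118,-.4314,.2092]),tool_rot=np.array([-.009,.994,-.106,-.013]))
W=cam("wrist",s); print(onz(W,(66,248),.024),[onz(W,p,.006)[:2].round(4) for p in((70,134),(130,252),(40,281))])
# expected
y=.1215;R=np.array([[np.cos(y),-np.sin(y)],[np.sin(y),np.cos(y)]])
for L in((.038,-.07),(-.127,-.07),(-.127,.07)): print(R@L+[.5441,-.1577])
go([.455,-.169,.131],Rt(.12))
E
```

```text
[ 0.45534582 -0.17826281  0.024     ] [array([ 0.5864, -0.2258]), array([ 0.4258, -0.2441]), array([ 0.4089, -0.1087])]
[ 0.59030395 -0.22257831]
[ 0.42652034 -0.24257652]
[ 0.40955216 -0.10360861]
t 4.6 pos [ 524.2 -418.8  137.3] x [ 0.993 -0.12   0.009] z [ 0.008 -0.009 -1.   ] q [-0.78  0.39  1.58 -0.    1.16  0.91] F [ 0.9 -0.8  0.9] w 11.0
delta mm [ -98.7 -239.8    3.6] rotvec deg [  0.5  -0.5 -13.8]
```

>>> servo_tool:
  increments:
    - {"delta_pos":[-16.5,-39.7,0],"angular":[0,0,0],"fingers":-1}
    - {"delta_pos":[-16.5,-39.7,0],"angular":[0,0,0],"fingers":-1}
    - {"delta_pos":[-16.5,-39.7,0],"angular":[0,0,0],"fingers":-1}
    - {"delta_pos":[-16.5,-39.7,0],"angular":[0,0,0],"fingers":-1}
    - {"delta_pos":[-16.5,-39.7,0],"angular":[0,0,0],"fingers":-1}

```text
time: 5.1
tool_pos: [0.4671, -0.2143, 0.134]
tool_rot: [0.009, 0.998, -0.064, 0.008]
contact_force: [0.6, -0.4, 0.6]
width: 0.134
```

>>> servo_tool:
  increments:
    - {"delta_pos":[-16.5,-39.7,0],"angular":[0,0,0],"fingers":-1}
    - {"delta_pos":[0,0,0],"angular":[0,0,-7],"fingers":-1}
    - {"delta_pos":[0,0,0],"angular":[0,0,-7],"fingers":-1}
    - {"delta_pos":[0,0,0],"angular":[0,0,0],"fingers":-1}

```text
time: 5.5
tool_pos: [0.451, -0.1648, 0.1295]
tool_rot: [0.008, 0.998, 0.065, 0.005]
contact_force: [-0.3, -0.1, -0.2]
width: 0.131
```

```bash
python3 - <<'E'
from fit import *
im,W=grab("wrist","pics/w4.png")
y=.1215;R=np.array([[np.cos(y),-np.sin(y)],[np.sin(y),np.cos(y)]])
P=lambda a,b,z: np.r_[R@[a,b]+[.5441,-.1577],z]
print(proj(W,np.array([P(0,-.03,.106),P(0,.03,.106),P(-.013,-.043,.106),P(-.013,-.017,.106),P(.013,-.043,.106),P(.038,-.07,.006),P(.038,.07,.006)])).round(0).tolist())
go([.4545,-.170,.034],Rt(.12))
E
```

```text
[[320.0, 52.0], [205.0, 50.0], [342.0, 79.0], [294.0, 78.0], [347.0, 25.0], [343.0, 26.0], [171.0, 24.0]]
t 5.55 pos [ 451.2 -165.1  129.6] x [0.992 0.128 0.01 ] z [ 0.012 -0.016 -1.   ] q [-0.49  0.01  2.04 -0.01  1.07  0.96] F [ 0.8  0.7 -0.5] w 11.2
delta mm [ 1.7  3.7 95.7] rotvec deg [ 1.  -0.6  0.5]
```

View pics/w4.png

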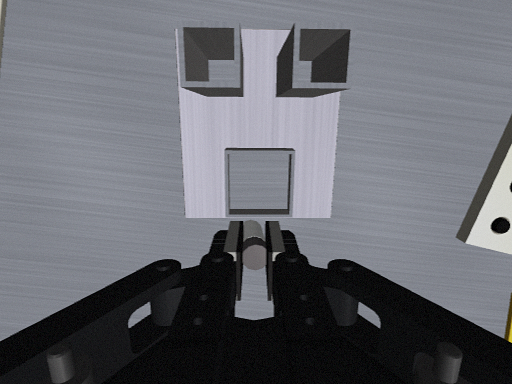

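```bash
python3 - <<'E'
from fit import *
s=dict(env.read_state()); W=cam("wrist",s); im=cv2.imread("pics/w4.png")
A=lambda u,v,L:(W,np.array([u,v],float),L)
ob=[A(185,218,(-.127,.07,.006)),A(331.5,218,(-.127,-.07,.006)),A(229,153,(-.063,.027,.024)),A(291,153,(-.063,-.027,.024))]
x,r=fit(ob,(.5441,-.1577,.1215)); print(x.round(4),r.round(1).tolist())
big=cv2.resize(im[0:240,150:370],None,fx=2.5,fy=2.5,interpolation=cv2.INTER_CUBIC)
y=x[2];R=np.array([[np.cos(y),-np.sin(y)],[np.sin(y),np.cos(y)]])
def poly(L,z,col):
    p=proj(W,np.array([np.r_[R@l+x[:2],z] for l in L])); p=((p-[150,0])*2.5).round().astype(np.int32); cv2.polylines(big,[p],True,col,1)
sq=lambda cx,cy,h:[(cx-h,cy-h),(cx+h,cy-h),(cx+h,cy+h),(cx-h,cy+h)]
for c in(-.03,.03): poly(sq(0,c,.013),.106,(0,0,255)); poly(sq(0,c,.016),.106,(0,255,0)); poly(sq(0,c,.013),.009,(255,0,0))
poly([(-.127,-.07),(.038,-.07),(.038,.07),(-.127,.07)],.006,(0,255,255)); poly(sq(-.09,0,.027),.024,(0,0,255)); poly(sq(-.09,0,.027),.009,(255,0,0))
cv2.imwrite("pics/ov4.png",big)
print("dish",R@[-.09,0]+x[:2],"bays",R@[0,-.03]+x[:2],R@[0,.03]+x[:2])
E
```

```text
[ 0.5427 -0.161   0.1223] [[0.3, -0.6], [-0.3, -0.6], [-0.9, 0.4], [0.9, 0.6]]
dish [ 0.45337864 -0.1719509 ] bays [ 0.54636626 -0.19074721] [ 0.53904653 -0.13119537]
```

View pics/ov4.png

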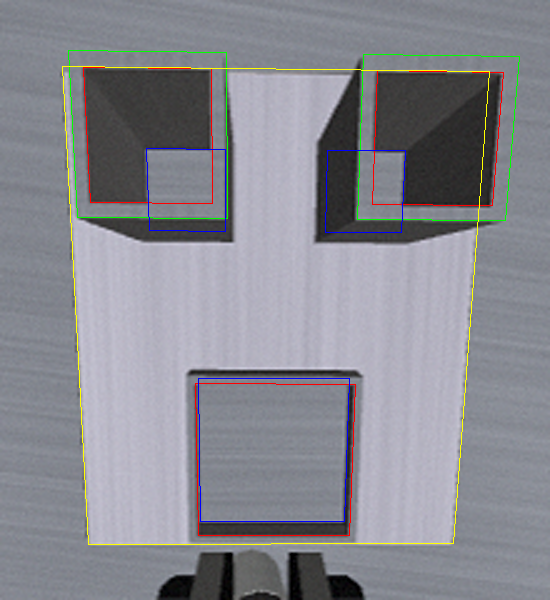

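The overlay fits the bays and dish rims to about 1 px, giving the tray at (0.5427, -0.161) with yaw 0.122. I'm lowering the vial.

>>> servo_tool:
  increments:
    - {"delta_pos":[1.3,7,30],"angular":[1,-0.6,0],"fingers":-1}
    - {"delta_pos":[0,0,30],"angular":[0,0,0],"fingers":-1}
    - {"delta_pos":[0,0,18],"angular":[0,0,0],"fingers":-1}
    - {"delta_pos":[0,0,0],"angular":[0,0,0],"fingers":-1}

```text
time: 5.95
tool_pos: [0.4571, -0.1761, 0.0511]
tool_rot: [0.002, 0.998, 0.058, 0.003]
contact_force: [-0.1, 1.2, -0.7]
width: 0.133
```

```bash
python3 - <<'E'
from h import *
go([.4534,-.172,.032],Rt(.122))
E
```

```text
t 5.95 pos [ 457.1 -176.1   51.1] x [0.993 0.116 0.005] z [ 0.006 -0.004 -1.   ] q [-0.51  0.17  2.05 -0.    0.91  0.95] F [-0.1  1.2 -0.7] w 11.3
delta mm [-3.3 -4.5 19.1] rotvec deg [ 0.3 -0.3 -0.3]
```

>>> servo_tool:
  increments:
    - {"delta_pos":[-3,-4,12],"angular":[0,0,0],"fingers":-1}
    - {"delta_pos":[0,0,6],"angular":[0,0,0],"fingers":-1}
    - {"delta_pos":[0,0,0],"angular":[0,0,0],"fingers":-1}

```text
time: 6.25
tool_pos: [0.4547, -0.1737, 0.0331]
tool_rot: [0.003, 0.998, 0.056, 0.004]
contact_force: [-0.0, 0.8, 1.2]
width: 0.13
```

```bash
python3 - <<'E'
from h import *
go([.4534,-.172,.0305],Rt(.122))
E
```

```text
t 6.25 pos [ 454.7 -173.7   33.1] x [0.994 0.112 0.007] z [ 0.008 -0.006 -1.   ] q [-0.51  0.2   2.07 -0.    0.87  0.95] F [-0.   0.8  1.2] w 11.1
delta mm [-1.2 -1.8  2.6] rotvec deg [ 0.4 -0.4 -0.6]
```

>>> servo_tool:
  increments:
    - {"delta_pos":[-1,-1.5,1.5],"angular":[0,0,0],"fingers":-1}
    - {"delta_pos":[0,0,0],"angular":[0,0,0],"fingers":-0.5}
    - {"delta_pos":[0,0,0],"angular":[0,0,0],"fingers":-0.4}
    - {"delta_pos":[0,0,0],"angular":[0,0,0],"fingers":-0.4}
    - {"delta_pos":[0,0,0],"angular":[0,0,0],"fingers":-0.4}

```text
time: 6.75
tool_pos: [0.4557, -0.1732, 0.0341]
tool_rot: [0.005, 0.998, 0.056, 0.006]
contact_force: [-0.8, 0.7, -0.6]
width: 0.299
```

>>> servo_tool:
  increments:
    - {"delta_pos":[0,0,-15],"angular":[0,0,0],"fingers":-0.4}
    - {"delta_pos":[0,0,-40],"angular":[0,0,0],"fingers":-0.4}
    - {"delta_pos":[0,0,-40],"angular":[0,0,0],"fingers":-0.4}
    - {"delta_pos":[0,0,-48],"angular":[0,0,0],"fingers":-0.4}
    - {"delta_pos":[0,0,-48],"angular":[0,0,0],"fingers":-0.4}

```text
time: 7.25
tool_pos: [0.4474, -0.1684, 0.2227]
tool_rot: [-0.001, 0.998, 0.056, -0.002]
contact_force: [0.7, -0.5, -0.3]
width: 0.303
```

>>> servo_tool:
  increments:
    - {"delta_pos":[0,0,-48],"angular":[0,0,0],"fingers":0}
    - {"delta_pos":[0,0,-30],"angular":[0,0,0],"fingers":0}
    - {"delta_pos":[0,0,0],"angular":[0,0,0],"fingers":0}

```text
time: 7.55
tool_pos: [0.4509, -0.1702, 0.3138]
tool_rot: [0.004, 0.998, 0.056, 0.005]
contact_force: [0.3, -0.5, -0.2]
width: 0.497
```

```bash
python3 - <<'E'
from h import *
y=-.1613; th=np.radians(35); R=np.array([[np.cos(y),-np.sin(y)],[np.sin(y),np.cos(y)]])
for p in(-.08,.08):
  for s in(.2,.159): print(p,s,R@[-s*np.sin(th),p]+[.5897,.1781],s*np.cos(th))
im,c=grab("wrist","pics/w5.png"); s,M=st()
go([.46,-.0,.33],Rt(-.16))
# vial check by bg: project vial
print(proj(c,[[.4534,-.172,.043],[.4534,-.172,.009]]))
E
```

```text
-0.08 0.2 [0.46362568 0.1175619 ] 0.16383040885779837
-0.08 0.159 [0.48683705 0.11378509] 0.13024517504194968
0.08 0.2 [0.48932191 0.27548499] 0.16383040885779837
0.08 0.159 [0.51253328 0.27170818] 0.13024517504194968
t 7.6 pos [ 450.2 -169.8  311.6] x [0.994 0.111 0.007] z [ 0.008 -0.006 -1.   ] q [-0.51 -0.16  1.85 -0.    1.44  0.95] F [ 0.3  0.5 -0.2] w 42.7
t 7.6 pos [ 450.2 -169.8  311.6] x [0.994 0.111 0.007] z [ 0.008 -0.006 -1.   ] q [-0.51 -0.16  1.85 -0.    1.44  0.95] F [ 0.3  0.5 -0.2] w 42.7
delta mm [  28.8 -167.5  -19.3] rotvec deg [ 0.3 -0.5 15.6]
[[253.51457609 155.66937747]
 [253.34968535 152.40705518]]
```

>>> servo_tool:
  increments:
    - {"delta_pos":[7.5,-45,-2],"angular":[0,0,0],"fingers":0}
    - {"delta_pos":[7.5,-45,-2],"angular":[0,0,0],"fingers":0}
    - {"delta_pos":[7.5,-45,-2],"angular":[0,0,0],"fingers":0}
    - {"delta_pos":[7.5,-45,-2],"angular":[0,0,0],"fingers":0}
    - {"delta_pos":[7.5,-45,-2],"angular":[0,0,0],"fingers":0}

```text
time: 8.1
tool_pos: [0.4596, 0.0598, 0.311]
tool_rot: [0.003, 0.999, 0.049, -0.002]
contact_force: [1.2, -0.4, -0.2]
width: 0.499
```

>>> servo_tool:
  increments:
    - {"delta_pos":[7.5,-45,-2],"angular":[0,0,0],"fingers":0}
    - {"delta_pos":[7.5,-45,-2],"angular":[0,0,0],"fingers":0}
    - {"delta_pos":[7.5,-45,-2],"angular":[0,0,0],"fingers":0}
    - {"delta_pos":[0,0,0],"angular":[0,0,8],"fingers":0}
    - {"delta_pos":[0,0,0],"angular":[0,0,8],"fingers":0}

```text
time: 8.6
tool_pos: [0.4616, 0.2074, 0.3032]
tool_rot: [0.005, 0.996, -0.091, -0.011]
contact_force: [-0.3, -0.0, -0.0]
width: 0.504
```

>>> servo_tool:
  increments:
    - {"delta_pos":[0,0,0],"angular":[0,0,0],"fingers":0}

```text
time: 8.7
tool_pos: [0.4602, 0.2079, 0.3006]
tool_rot: [0.006, 0.996, -0.09, -0.013]
contact_force: [-0.2, -0.4, -0.3]
width: 0.499
```

```bash
python3 - <<'E'
from h import *
im,c=grab("wrist","pics/w6.png"); st()
y=-.1613; th=np.radians(35); R=np.array([[np.cos(y),-np.sin(y)],[np.sin(y),np.cos(y)]])
for p in(-.08,0,.08): print(p,proj(c,[np.r_[R@[-s*np.sin(th),p]+[.5897,.1781],s*np.cos(th)] for s in(.0,.1,.2)]).round().tolist())
v=cv2.resize(cv2.imread("pics/w5.png")[110:200,200:310],None,fx=2.2,fy=2.2)
big=cv2.resize(im,None,fx=1.56,fy=1.56,interpolation=cv2.INTER_CUBIC); big[-v.shape[0]:,:v.shape[1]]=v; cv2.imwrite("pics/v6.png",big)
E
```

```text
t 8.75 pos [460.  207.5 300.2] x [ 0.984 -0.178 -0.027] z [-0.029 -0.01  -1.   ] q [ 0.29 -0.07  1.79 -0.    1.45  2.04] F [-0.3  0.  -0.1] w 42.7
-0.08 [[313.0, 50.0], [325.0, 92.0], [344.0, 153.0]]
0 [[255.0, 51.0], [257.0, 93.0], [260.0, 155.0]]
0.08 [[196.0, 52.0], [188.0, 95.0], [175.0, 157.0]]
```

View pics/v6.png

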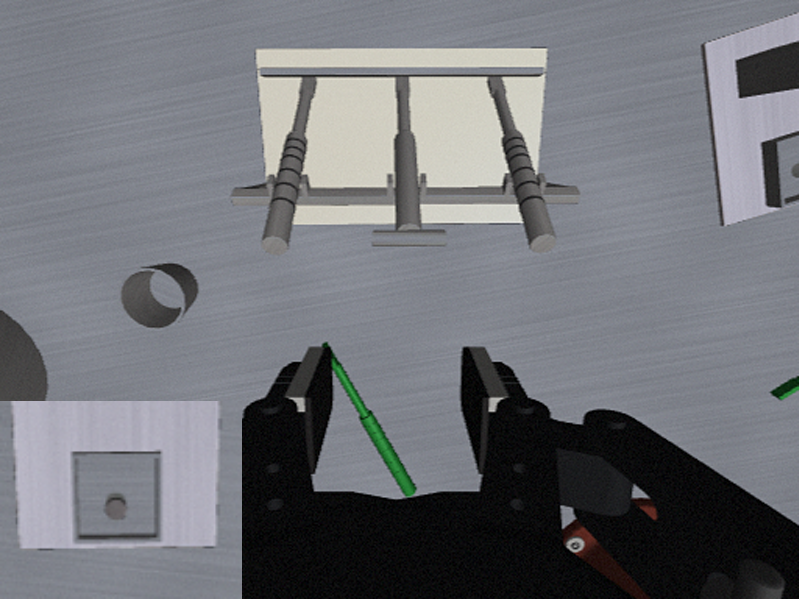

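The vial stands in the dish (inset, (117,507)). The chisel tops are at (275,244) and (542,243), within a few pixels of the prediction. I'll refit the rack and plan the grasp of the right-hand chisel, at rack y = -80.

```bash
python3 - <<'E'
from fit import *
s=env.read_state(); W=cam("wrist",s); S=cam("scene"); k=1/1.56
A=lambda u,v,L:(W,np.array([u,v])*k,L)
l=np.sin(np.radians(35))*.2; h=np.cos(np.radians(35))*.2
ob=[A(256,48,(.025,.125,.006)),A(547,47.5,(.025,-.125,.006)),A(275,244,(-l,.08,h)),A(542,243,(-l,-.08,h)),A(308,83,(0,.08,.008)),A(494,83,(0,-.08,.008))]
k=1/1.5625
o=lambda u,v,L:(S,np.array([u*k,v*k]),L)
o2=[o(470,281,(-l,-.08,h)),o(560,292,(-l,.08,h))]
for q in(ob,ob+o2):
  x,r=fit(q,(.59,.178,-.16)); print(x.round(4),r.round(1).tolist())
y=x[2];R=np.array([[np.cos(y),-np.sin(y)],[np.sin(y),np.cos(y)]]);th=np.radians(35)
P=lambda p,s:np.r_[R@[-s*np.sin(th),p]+x[:2],s*np.cos(th)]
for p in(-.08,.08): print(p,"tcp grasp",P(p,.162),"pre",P(p,.262))
print("deltas to lean, pre of -80"); go(P(-.08,.262),Rt(y,-th))
R0=Rt(y,-th); print(R0[:,2]); 
R0=Rt(y,th); print(R0[:,2])
E
```

```text
[ 0.5871  0.1746 -0.1745] [[-1.1, 0.1], [0.4, 0.3], [1.2, 0.9], [-1.8, 0.4], [0.5, -2.0], [0.1, -2.2]]
[ 0.5872  0.1748 -0.1755] [[-1.2, -0.1], [0.3, 0.3], [0.9, 0.7], [-2.0, 0.4], [0.4, -2.2], [-0.1, -2.2], [-0.3, -0.6], [-0.8, -0.9]]
-0.08 tcp grasp [0.48173568 0.11220768 0.13270263] pre [0.42525941 0.12222422 0.21461784]
0.08 tcp grasp [0.50967696 0.26974906 0.13270263] pre [0.4532007  0.2797656  0.21461784]
deltas to lean, pre of -80
t 8.75 pos [460.  207.5 300.2] x [ 0.984 -0.178 -0.027] z [-0.029 -0.01  -1.   ] q [ 0.29 -0.07  1.79 -0.    1.45  2.04] F [-0.3  0.  -0.1] w 42.7
delta mm [-16.7  88.8  87.4] rotvec deg [  0.8 -33.5  -0.4]
[-0.56476262  0.1001654  -0.81915204]
[ 0.56476262 -0.1001654  -0.81915204]
```

>>> servo_tool:
  increments:
    - {"delta_pos":[0,20,0],"angular":[0,8.4,0],"fingers":0}
    - {"delta_pos":[0,20,0],"angular":[0,8.4,0],"fingers":0}
    - {"delta_pos":[0,20,0],"angular":[0,8.4,0],"fingers":0}
    - {"delta_pos":[0,20,0],"angular":[0,8.4,0],"fingers":0}
    - {"delta_pos":[0,5,0],"angular":[0,3,0],"fingers":0}

```text
time: 9.25
tool_pos: [0.4449, 0.1182, 0.2913]
tool_rot: [0.039, 0.949, -0.075, 0.302]
contact_force: [-0.6, -0.6, -0.6]
width: 0.499
```

>>> servo_tool:
  increments:
    - {"delta_pos":[0,0,0],"angular":[0,0,0],"fingers":0}

```text
time: 9.35
tool_pos: [0.4426, 0.117, 0.2886]
tool_rot: [0.04, 0.95, -0.074, 0.301]
contact_force: [0.0, 0.1, -0.5]
width: 0.5
```

```bash
cat >> h.py <<'E'
rx,ry,ryaw=.5872,.1748,-.1755
TH=np.radians(35)
def P(p,s):
    c,n=np.cos(ryaw),np.sin(ryaw); a=-s*np.sin(TH); return np.array([rx+c*a-n*p,ry+n*a+c*p,s*np.cos(TH)])
RG=Rt(ryaw,TH)
E
python3 - <<'E'
from h import *
go(P(-.08,.225),RG)
E
```

```text
t 9.35 pos [442.6 117.  288.6] x [ 0.807 -0.117  0.578] z [ 0.566 -0.122 -0.815] q [ 0.29 -0.55  2.28 -0.37  0.9   2.17] F [ 0.   0.1 -0.5] w 42.5
delta mm [-57.6  -5.5  86.8] rotvec deg [ 1.2 -0.4  1.5]
```

>>> servo_tool:
  increments:
    - {"delta_pos":[-19,-2,29],"angular":[1.2,-0.4,1.5],"fingers":0}
    - {"delta_pos":[-19,-2,29],"angular":[0,0,0],"fingers":0}
    - {"delta_pos":[-19,-1,27],"angular":[0,0,0],"fingers":0}
    - {"delta_pos":[0,0,0],"angular":[0,0,0],"fingers":0}

```text
time: 9.75
tool_pos: [0.4476, 0.1197, 0.1857]
tool_rot: [0.026, 0.95, -0.083, 0.299]
contact_force: [-0.4, -1.2, 0.0]
width: 0.498
```

```bash
python3 - <<'E'
from h import *
go(P(-.08,.225),RG); go(P(-.08,.163),RG)
im,c=grab("wrist","pics/w7.png"); print(proj(c,P(-.08,.2)),proj(c,P(-.08,.14)))
g,cs=grab("side"); p=proj(cs,P(-.08,.2))[0].round().astype(int)
v=cv2.resize(g[p[1]-60:p[1]+60,p[0]-50:p[0]+50],(320,384),interpolation=cv2.INTER_CUBIC)
cv2.imwrite("pics/v7.png",np.hstack([im[:,50:462],v]))
E
```

```text
t 9.75 pos [447.6 119.7 185.7] x [ 0.807 -0.141  0.573] z [ 0.565 -0.1   -0.819] q [ 0.27 -0.41  2.39 -0.42  0.65  2.29] F [-0.4 -1.2  0. ] w 42.3
delta mm [-1.8  1.4  0.4] rotvec deg [-0.   0.   0.1]
t 9.75 pos [447.6 119.7 185.7] x [ 0.807 -0.141  0.573] z [ 0.565 -0.1   -0.819] q [ 0.27 -0.41  2.39 -0.42  0.65  2.29] F [-0.4 -1.2  0. ] w 42.3
delta mm [-1.8  1.4 62.4] rotvec deg [-0.   0.   0.1]
[[255.22288204 220.6625999 ]] [[254.92112048 193.19353478]]
```

View pics/v7.png

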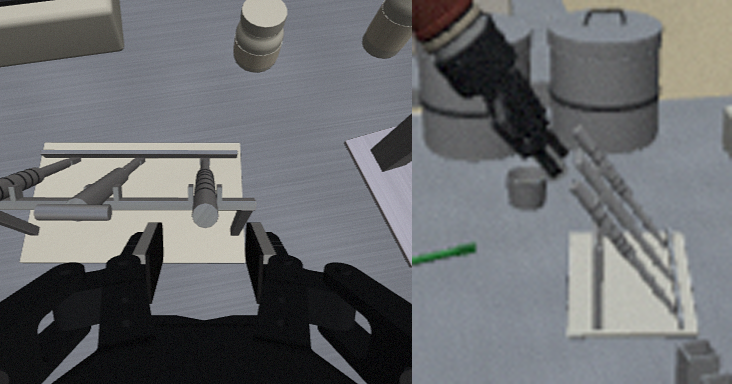

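The chisel's top face is at about (206,215), centred between the pads, and (256,215) in full-frame pixels against a prediction of (255,221). That is about 3 mm off across the pads, which doesn't matter. I'm advancing along the axis.

>>> servo_tool:
  increments:
    - {"delta_pos":[1,1,20],"angular":[0,0,0],"fingers":0}
    - {"delta_pos":[0,0,20],"angular":[0,0,0],"fingers":0}
    - {"delta_pos":[0,0,18],"angular":[0,0,0],"fingers":0}
    - {"delta_pos":[0,0,0],"angular":[0,0,0],"fingers":0}

```text
time: 10.25
tool_pos: [0.4973, 0.1162, 0.1588]
tool_rot: [0.022, 0.946, -0.082, 0.314]
contact_force: [-0.2, 0.6, 0.1]
width: 0.503
```

```bash
python3 - <<'E'
from h import *
go(P(-.08,.163),RG)
E
```

```text
t 10.25 pos [497.3 116.2 158.8] x [ 0.789 -0.142  0.598] z [ 0.591 -0.093 -0.802] q [ 0.23 -0.25  2.34 -0.49  0.49  2.34] F [-0.2  0.6  0.1] w 42.7
delta mm [-27.3   6.8  11.1] rotvec deg [-0.7 -1.7 -0.1]
```

>>> servo_tool:
  increments:
    - {"delta_pos":[-6,6,0],"angular":[-0.7,-1.7,0],"fingers":0}
    - {"delta_pos":[-8,0,0],"angular":[0,0,0],"fingers":0}
    - {"delta_pos":[-4,0,0],"angular":[0,0,0],"fingers":0}
    - {"delta_pos":[0,0,0],"angular":[0,0,0],"fingers":0}

```text
time: 10.65
tool_pos: [0.4867, 0.1143, 0.157]
tool_rot: [0.025, 0.948, -0.085, 0.306]
contact_force: [-0.2, 0.3, 0.0]
width: 0.497
```

```bash
python3 - <<'E'
from h import *
go(P(-.08,.163),RG)
E
```

```text
t 10.65 pos [486.7 114.3 157. ] x [ 0.799 -0.145  0.584] z [ 0.575 -0.099 -0.812] q [ 0.23 -0.26  2.35 -0.48  0.52  2.33] F [-0.2  0.3  0. ] w 42.3
delta mm [-17.8   3.   16.1] rotvec deg [-0.2 -0.7 -0.2]
```

>>> servo_tool:
  increments:
    - {"delta_pos":[-10,3,4],"angular":[0,-0.7,0],"fingers":0}
    - {"delta_pos":[-8,0,4],"angular":[0,0,0],"fingers":0}
    - {"delta_pos":[-3,0,2],"angular":[0,0,0],"fingers":0}
    - {"delta_pos":[0,0,0],"angular":[0,0,0],"fingers":0}

```text
time: 11.05
tool_pos: [0.4736, 0.1139, 0.1358]
tool_rot: [0.024, 0.95, -0.084, 0.3]
contact_force: [-0.1, -0.6, 0.8]
width: 0.502
```

```bash
python3 - <<'E'
from h import *
go(P(-.08,.163),RG)
E
```

```text
t 11.05 pos [473.6 113.9 135.8] x [ 0.806 -0.145  0.574] z [ 0.566 -0.096 -0.819] q [ 0.23 -0.25  2.38 -0.5   0.49  2.36] F [-0.1 -0.6  0.8] w 42.7
delta mm [5.  0.2 6.3] rotvec deg [-0.3 -0.  -0.1]
```

>>> servo_tool:
  increments:
    - {"delta_pos":[5,0,4],"angular":[0,0,0],"fingers":0}
    - {"delta_pos":[0,0,1],"angular":[0,0,0],"fingers":0}

```text
time: 11.25
tool_pos: [0.4807, 0.1128, 0.1342]
tool_rot: [0.024, 0.95, -0.084, 0.3]
contact_force: [0.1, 0.2, 0.5]
width: 0.495
```

```bash
python3 - <<'E'
from h import *
go(P(-.08,.163),RG)
im,c=grab("wrist"); g,cs=grab("side"); p=proj(cs,P(-.08,.18))[0].round().astype(int)
v=cv2.resize(g[p[1]-48:p[1]+48,p[0]-40:p[0]+40],(320,384),interpolation=cv2.INTER_CUBIC)
cv2.imwrite("pics/v8.png",np.hstack([im[:,50:462],v]))
E
```

```text
t 11.25 pos [480.7 112.8 134.2] x [ 0.806 -0.145  0.574] z [ 0.566 -0.096 -0.819] q [ 0.22 -0.23  2.37 -0.5   0.47  2.36] F [0.1 0.2 0.5] w 42.1
delta mm [0.  0.4 0.8] rotvec deg [-0.3 -0.  -0.1]
```

View pics/v8.png

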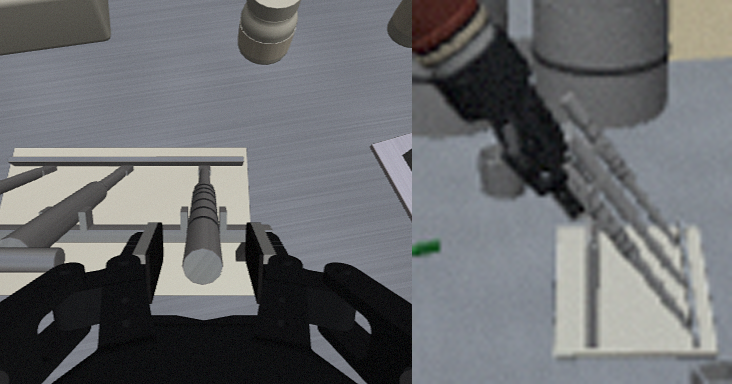

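The handle lies between the pads with its top at (203,267), clear of the awl's bar. I'm closing the gripper.

>>> servo_tool:
  increments:
    - {"delta_pos":[2,0,0],"angular":[0,0,0],"fingers":-1}
    - {"delta_pos":[0,0,0],"angular":[0,0,0],"fingers":-1}
    - {"delta_pos":[0,0,0],"angular":[0,0,0],"fingers":-1}
    - {"delta_pos":[0,0,0],"angular":[0,0,0],"fingers":-1}
    - {"delta_pos":[0,0,0],"angular":[0,0,0],"fingers":-1}

```text
time: 11.85
tool_pos: [0.4823, 0.1123, 0.1353]
tool_rot: [0.024, 0.95, -0.084, 0.3]
contact_force: [0.9, 0.0, -1.2]
width: 0.174
```

```bash
python3 - <<'E'
from h import *
go(P(-.08,.163),RG)
# lift plan: along -tool z 40 mm
E
```

```text
t 11.85 pos [482.3 112.3 135.3] x [ 0.806 -0.145  0.573] z [ 0.565 -0.096 -0.819] q [ 0.22 -0.23  2.37 -0.49  0.48  2.35] F [ 0.9  0.  -1.2] w 14.8
delta mm [-1.9  0.1  0.8] rotvec deg [-0.2  0.  -0.1]
```

>>> servo_tool:
  increments:
    - {"delta_pos":[6,0,-8],"angular":[0,0,0],"fingers":-1}
    - {"delta_pos":[11,0,-16],"angular":[0,0,0],"fingers":-1}
    - {"delta_pos":[17,0,-25],"angular":[0,0,0],"fingers":-1}
    - {"delta_pos":[17,0,-25],"angular":[0,0,0],"fingers":-1}
    - {"delta_pos":[0,0,0],"angular":[0,0,0],"fingers":-1}

```text
time: 12.35
tool_pos: [0.4782, 0.1117, 0.2259]
tool_rot: [0.025, 0.952, -0.084, 0.295]
contact_force: [0.9, 0.3, -1.6]
width: 0.173
```

```bash
python3 - <<'E'
from h import *
go([.482,.112,.325],RG)
E
```

```text
t 12.35 pos [478.2 111.7 225.9] x [ 0.812 -0.145  0.565] z [ 0.557 -0.096 -0.825] q [ 0.22 -0.4   2.3  -0.34  0.71  2.16] F [ 0.9  0.3 -1.6] w 14.7
delta mm [ 59.1  -1.2 -79.7] rotvec deg [-0.1  0.6 -0. ]
```

>>> servo_tool:
  increments:
    - {"delta_pos":[15,0,-20],"angular":[0,0,0],"fingers":-1}
    - {"delta_pos":[15,0,-20],"angular":[0,0,0],"fingers":-1}
    - {"delta_pos":[15,0,-20],"angular":[0,0,0],"fingers":-1}
    - {"delta_pos":[15,0,-20],"angular":[0,0,0],"fingers":-1}
    - {"delta_pos":[0,0,0],"angular":[0,0,0],"fingers":-1}

```text
time: 12.85
tool_pos: [0.4779, 0.11, 0.3214]
tool_rot: [0.026, 0.953, -0.084, 0.288]
contact_force: [0.6, -0.2, -0.6]
width: 0.169
```

>>> servo_tool:
  increments:
    - {"delta_pos":[0,0,0],"angular":[0,-6,0],"fingers":-1}
    - {"delta_pos":[0,0,0],"angular":[0,-7,0],"fingers":-1}
    - {"delta_pos":[0,0,0],"angular":[0,-7,0],"fingers":-1}
    - {"delta_pos":[0,0,0],"angular":[0,-7,0],"fingers":-1}
    - {"delta_pos":[0,0,0],"angular":[0,-6,0],"fingers":-1}

```text
time: 13.35
tool_pos: [0.4682, 0.1104, 0.307]
tool_rot: [0.001, 0.996, -0.086, -0.015]
contact_force: [1.1, 0.7, -1.0]
width: 0.166
```

>>> servo_tool:
  increments:
    - {"delta_pos":[0,0,0],"angular":[0,0,0],"fingers":-1}

```text
time: 13.45
tool_pos: [0.4689, 0.1096, 0.3037]
tool_rot: [0.002, 0.996, -0.087, -0.018]
contact_force: [0.4, 0.2, -1.7]
width: 0.169
```

```bash
cat >> h.py <<'E'
def bay(k):
    y=.1223; p=(-.03,.03)[k-1]; return np.array([.5427-np.sin(y)*p,-.161+np.cos(y)*p])
E
python3 - <<'E'
from h import *
b=bay(1); print(bay(1),bay(2)); go([*b,.325],Rt(.1223))
E
```

```text
[ 0.54635986 -0.19077592] [ 0.53904014 -0.13122408]
t 13.45 pos [468.9 109.6 303.7] x [ 0.984 -0.174 -0.035] z [-0.035 -0.    -0.999] q [ 0.08 -0.13  1.83  0.    1.47  1.83] F [ 0.4  0.2 -1.7] w 14.4
delta mm [127.8 282.4 -23.9] rotvec deg [  0.1   2.  -17. ]
```

>>> servo_tool:
  increments:
    - {"delta_pos":[10,20,-6],"angular":[0,2,0],"fingers":-1}
    - {"delta_pos":[18,40,-6],"angular":[0,0,0],"fingers":-1}
    - {"delta_pos":[18,40,-4],"angular":[0,0,0],"fingers":-1}
    - {"delta_pos":[18,40,-2],"angular":[0,0,0],"fingers":-1}
    - {"delta_pos":[18,40,-2],"angular":[0,0,0],"fingers":-1}

```text
time: 13.95
tool_pos: [0.5137, -0.0812, 0.3125]
tool_rot: [0.004, 0.997, -0.082, -0.005]
contact_force: [1.1, 0.3, -1.1]
width: 0.169
```

>>> servo_tool:
  increments:
    - {"delta_pos":[18,40,-2],"angular":[0,0,0],"fingers":-1}
    - {"delta_pos":[14,34,-2],"angular":[0,0,0],"fingers":-1}
    - {"delta_pos":[8,16,-2],"angular":[0,0,-8.5],"fingers":-1}
    - {"delta_pos":[0,0,0],"angular":[0,0,-8.5],"fingers":-1}
    - {"delta_pos":[0,0,0],"angular":[0,0,0],"fingers":-1}

```text
time: 14.45
tool_pos: [0.5333, -0.1836, 0.309]
tool_rot: [0.004, 0.998, 0.067, -0.008]
contact_force: [0.3, -0.9, -2.4]
width: 0.17
```

```bash
python3 - <<'E'
from h import *
go([*bay(1),.300],Rt(.1223))
E
```

```text
t 14.45 pos [ 533.3 -183.6  309. ] x [ 0.991  0.133 -0.017] z [-0.016 -0.01  -1.   ] q [-0.45  0.04  1.66 -0.02  1.45  0.99] F [ 0.3 -0.9 -2.4] w 14.5
delta mm [12.1  8.7  8.9] rotvec deg [0.4 1.  0.7]
```

>>> servo_tool:
  increments:
    - {"delta_pos":[12,8.5,0],"angular":[0.4,1,0.7],"fingers":-1}
    - {"delta_pos":[0,0,0],"angular":[0,0,0],"fingers":-1}
    - {"delta_pos":[0,0,0],"angular":[0,0,0],"fingers":-1}

```text
time: 14.75
tool_pos: [0.5458, -0.1888, 0.306]
tool_rot: [-0.001, 0.998, 0.058, -0.0]
contact_force: [-0.3, -0.5, -1.4]
width: 0.17
```

```bash
cat >> h.py <<'E'
def axis():
    "find held chisel's shaft by differencing against the first pictures; compare with tool-axis prediction"
    s=env.read_state(); M=rot(s["tool_rot"]); out={}
    for n in("scene","side"):
        im,c=grab(n,f"pics/ax_{n}.png"); b=cv2.imread(f"pics/{n}0r.png"); d=np.abs(im.astype(int)-b).sum(2)
        d=cv2.GaussianBlur(d.astype(np.float32),(3,3),0)
        print(n)
        for L in(.02,.04,.07,.1,.13,.145,.155,.16,.165,.17,.175):
            X=s["tool_pos"]+M[:,2]*L; u=proj(c,X)[0]; r=int(round(u[1])); c0=int(round(u[0]))
            w=d[r,c0-12:c0+13]; m=w>40; k=np.flatnonzero(m)
            e=(np.average(np.arange(-12,13),weights=np.clip(w-25,0,None)+1e-6)+c0-u[0]) if m.any() else np.nan
            sc=c[0][0,0]/(c[1]@X+c[2])[2]/1e3
            print(f" L{L*1e3:.0f} u{u.round(1)} off {e/sc:.1f}mm n{m.sum()} max{w.max():.0f}")
E
python3 - <<'E'
from h import *
go([*bay(1),.300],Rt(.1223)); axis()
E
```

```text
t 14.75 pos [ 545.8 -188.8  306. ] x [ 0.993  0.115 -0.   ] z [-0.     0.001 -1.   ] q [-0.46  0.06  1.64  0.    1.43  1.  ] F [-0.3 -0.5 -1.4] w 14.5
delta mm [0.4 2.  6. ] rotvec deg [-0.1  0.  -0.4]
scene
 L20 u[184.9 162.2] off 0.1mm n7 max228
 L40 u[185.9 168.5] off 0.1mm n7 max210
 L70 u[187.4 177.6] off -0.4mm n6 max91
 L100 u[188.9 186.3] off -0.1mm n5 max174
 L130 u[190.3 194.7] off 0.2mm n5 max164
 L145 u[190.9 198.8] off 0.3mm n6 max180
 L155 u[191.4 201.5] off 0.1mm n6 max175
 L160 u[191.6 202.9] off -0.2mm n6 max158
 L165 u[191.8 204.2] off -0.6mm n5 max107
 L170 u[192.  205.5] off nanmm n0 max14
 L175 u[192.2 206.8] off nanmm n0 max21
side
 L20 u[286.  168.7] off 4.5mm n8 max160
 L40 u[285.5 175.5] off 4.8mm n8 max186
 L70 u[284.8 185.3] off 5.0mm n6 max134
 L100 u[284.2 194.8] off 4.4mm n5 max125
 L130 u[283.6 204.1] off 4.4mm n5 max111
 L145 u[283.3 208.6] off 3.8mm n4 max143
 L155 u[283.1 211.6] off 4.8mm n4 max121
 L160 u[283. 213.] off 5.1mm n3 max80
 L165 u[282.9 214.5] off nanmm n0 max17
 L170 u[282.8 216. ] off nanmm n0 max16
 L175 u[282.7 217.4] off nanmm n0 max13
```

The held chisel is parallel to the tool and its tip is about 163 mm past the TCP. It sits about 4 mm towards tool +x. I'll correct for that and begin lowering.

>>> servo_tool:
  increments:
    - {"delta_pos":[-3,2,10],"angular":[0,0,0],"fingers":-1}
    - {"delta_pos":[0,0,10],"angular":[0,0,0],"fingers":-1}
    - {"delta_pos":[0,0,6],"angular":[0,0,0],"fingers":-1}
    - {"delta_pos":[0,0,0],"angular":[0,0,0],"fingers":-1}

```text
time: 15.25
tool_pos: [0.5426, -0.1904, 0.2779]
tool_rot: [-0.0, 0.998, 0.058, -0.0]
contact_force: [-0.2, 0.5, -1.8]
width: 0.173
```

```bash
python3 - <<'E'
from h import *
b=bay(1)-.0035*np.array([1,.12]); go([*b,.190],Rt(.1223))
E
```

```text
t 15.25 pos [ 542.6 -190.4  277.9] x [ 0.993  0.116 -0.   ] z [-0.     0.001 -1.   ] q [-0.46  0.08  1.68  0.    1.38  0.99] F [-0.2  0.5 -1.8] w 14.7
delta mm [ 0.2  0.9 87.9] rotvec deg [-0.   0.  -0.4]
```

>>> servo_tool:
  increments:
    - {"delta_pos":[0,0.5,8],"angular":[0,0,0],"fingers":-1}
    - {"delta_pos":[0,0,12],"angular":[0,0,0],"fingers":-1}
    - {"delta_pos":[0,0,12],"angular":[0,0,0],"fingers":-1}
    - {"delta_pos":[0,0,8],"angular":[0,0,0],"fingers":-1}
    - {"delta_pos":[0,0,0],"angular":[0,0,0],"fingers":-1}

```text
time: 15.75
tool_pos: [0.5421, -0.1907, 0.2333]
tool_rot: [-0.001, 0.998, 0.058, -0.001]
contact_force: [-0.6, 0.8, -1.1]
width: 0.172
```

```bash
python3 - <<'E'
from h import *
b=bay(1)-.0035*np.array([1,.12]); go([*b,.180],Rt(.1223))
E
```

```text
t 15.75 pos [ 542.1 -190.7  233.3] x [ 0.993  0.116 -0.001] z [-0.002  0.001 -1.   ] q [-0.46  0.11  1.73  0.    1.3   0.99] F [-0.6  0.8 -1.1] w 14.6
delta mm [ 0.7  0.7 53.3] rotvec deg [-0.1  0.1 -0.4]
```

>>> servo_tool:
  increments:
    - {"delta_pos":[0.5,0.5,10],"angular":[0,0,0],"fingers":-1}
    - {"delta_pos":[0,0,12],"angular":[0,0,0],"fingers":-1}
    - {"delta_pos":[0,0,12],"angular":[0,0,0],"fingers":-1}
    - {"delta_pos":[0,0,8],"angular":[0,0,0],"fingers":-1}
    - {"delta_pos":[0,0,0],"angular":[0,0,0],"fingers":-1}

```text
time: 16.25
tool_pos: [0.5427, -0.1911, 0.1874]
tool_rot: [-0.001, 0.998, 0.058, -0.001]
contact_force: [0.1, -0.1, -1.8]
width: 0.173
```

```bash
python3 - <<'E'
from h import *
b=bay(1)-.0035*np.array([1,.12]); go([*b,.173],Rt(.1223))
E
```

```text
t 16.25 pos [ 542.7 -191.1  187.4] x [ 0.993  0.116 -0.002] z [-0.002  0.002 -1.   ] q [-0.46  0.16  1.77  0.    1.22  0.99] F [ 0.1 -0.1 -1.8] w 14.7
delta mm [ 0.2  0.1 14.4] rotvec deg [-0.1  0.1 -0.4]
```

>>> servo_tool:
  increments:
    - {"delta_pos":[0,0,5],"angular":[0,0,0],"fingers":-1}
    - {"delta_pos":[0,0,4],"angular":[0,0,0],"fingers":-1}
    - {"delta_pos":[0,0,0],"angular":[0,0,0],"fingers":-1}

```text
time: 16.55
tool_pos: [0.543, -0.1912, 0.1779]
tool_rot: [-0.001, 0.998, 0.058, -0.001]
contact_force: [-0.4, -0.3, -1.8]
width: 0.172
```

>>> servo_tool:
  increments:
    - {"delta_pos":[0,0,2],"angular":[0,0,0],"fingers":-1}
    - {"delta_pos":[0,0,1],"angular":[0,0,0],"fingers":-1}

```text
time: 16.75
tool_pos: [0.5436, -0.1915, 0.1755]
tool_rot: [-0.0, 0.998, 0.058, 0.0]
contact_force: [0.1, 0.9, -2.3]
width: 0.171
```

>>> servo_tool:
  increments:
    - {"delta_pos":[0,0,2],"angular":[0,0,0],"fingers":-1}
    - {"delta_pos":[0,0,0],"angular":[0,0,0],"fingers":-1}

```text
time: 16.95
tool_pos: [0.5438, -0.1916, 0.1737]
tool_rot: [-0.0, 0.998, 0.058, 0.001]
contact_force: [-0.7, 0.1, -1.8]
width: 0.175
```

>>> servo_tool:
  increments:
    - {"delta_pos":[0,0,1],"angular":[0,0,0],"fingers":-1}
    - {"delta_pos":[0,0,0],"angular":[0,0,0],"fingers":-1}

```text
time: 17.15
tool_pos: [0.544, -0.1917, 0.1729]
tool_rot: [0.0, 0.998, 0.058, 0.001]
contact_force: [-0.4, 1.1, -1.0]
width: 0.168
```

```bash
python3 - <<'E'
from h import *
st(); axis()
E
```

```text
t 17.15 pos [ 544.  -191.7  172.9] x [0.993 0.116 0.001] z [ 0.001 -0.    -1.   ] q [-0.46  0.17  1.78  0.    1.19  0.99] F [-0.4  1.1 -1. ] w 14.3
scene
 L20 u[190.3 200.6] off 0.5mm n8 max205
 L40 u[191.2 205.9] off -0.1mm n7 max191
 L70 u[192.4 213.6] off nanmm n0 max20
 L100 u[193.7 221.1] off nanmm n0 max19
 L130 u[194.8 228.2] off nanmm n0 max21
 L145 u[195.4 231.7] off nanmm n0 max20
 L155 u[195.8 234. ] off nanmm n0 max21
 L160 u[196.  235.2] off nanmm n0 max21
 L165 u[196.2 236.3] off nanmm n0 max20
 L170 u[196.4 237.5] off nanmm n0 max21
 L175 u[196.5 238.6] off nanmm n0 max22
side
 L20 u[282.8 211.6] off 4.8mm n8 max129
 L40 u[282.4 217.5] off 5.7mm n7 max171
 L70 u[281.9 226.1] off nanmm n0 max31
 L100 u[281.4 234.5] off nanmm n0 max30
 L130 u[280.8 242.6] off nanmm n0 max34
 L145 u[280.6 246.6] off nanmm n0 max38
 L155 u[280.4 249.2] off nanmm n0 max37
 L160 u[280.3 250.5] off nanmm n0 max37
 L165 u[280.2 251.8] off -13.2mm n2 max42
 L170 u[280.2 253. ] off nanmm n0 max38
 L175 u[280.1 254.3] off nanmm n0 max38
```

The chisel is inside the bay. I'm feeling for the floor.

>>> servo_tool:
  increments:
    - {"delta_pos":[0,0,1.5],"angular":[0,0,0],"fingers":-1}
    - {"delta_pos":[0,0,0],"angular":[0,0,0],"fingers":-1}

```text
time: 17.45
tool_pos: [0.5442, -0.1918, 0.1716]
tool_rot: [0.0, 0.998, 0.058, 0.001]
contact_force: [-0.1, 0.3, -2.2]
width: 0.169
```

>>> servo_tool:
  increments:
    - {"delta_pos":[0,0,1.5],"angular":[0,0,0],"fingers":-1}
    - {"delta_pos":[0,0,0],"angular":[0,0,0],"fingers":-1}

```text
time: 17.65
tool_pos: [0.5442, -0.1918, 0.17]
tool_rot: [0.0, 0.998, 0.058, 0.001]
contact_force: [-0.1, 0.7, -1.4]
width: 0.173
```

>>> servo_tool:
  increments:
    - {"delta_pos":[0,0,1.5],"angular":[0,0,0],"fingers":-1}
    - {"delta_pos":[0,0,0],"angular":[0,0,0],"fingers":-1}

```text
time: 17.85
tool_pos: [0.5445, -0.192, 0.1687]
tool_rot: [0.0, 0.998, 0.058, 0.001]
contact_force: [-0.1, -0.6, -1.3]
width: 0.167
```

>>> servo_tool:
  increments:
    - {"delta_pos":[0,0,1.5],"angular":[0,0,0],"fingers":-1}
    - {"delta_pos":[0,0,0],"angular":[0,0,0],"fingers":-1}

```text
time: 18.05
tool_pos: [0.5454, -0.1922, 0.1688]
tool_rot: [0.001, 0.998, 0.058, 0.002]
contact_force: [-0.2, 0.3, -0.2]
width: 0.171
```

The floor is reached at TCP 0.1688: z stopped and the weight came off. I'm releasing the chisel and withdrawing upward.

>>> servo_tool:
  increments:
    - {"delta_pos":[0,0,0],"angular":[0,0,0],"fingers":-0.4}
    - {"delta_pos":[0,0,0],"angular":[0,0,0],"fingers":-0.3}
    - {"delta_pos":[0,0,0],"angular":[0,0,0],"fingers":-0.3}
    - {"delta_pos":[0,0,0],"angular":[0,0,0],"fingers":-0.3}

```text
time: 18.45
tool_pos: [0.5458, -0.1925, 0.169]
tool_rot: [0.001, 0.998, 0.058, 0.003]
contact_force: [0.5, 0.3, -0.5]
width: 0.348
```

>>> servo_tool:
  increments:
    - {"delta_pos":[0,0,-10],"angular":[0,0,0],"fingers":-0.3}
    - {"delta_pos":[0,0,-20],"angular":[0,0,0],"fingers":-0.3}
    - {"delta_pos":[0,0,-30],"angular":[0,0,0],"fingers":-0.3}
    - {"delta_pos":[0,0,-40],"angular":[0,0,0],"fingers":0}
    - {"delta_pos":[0,0,-40],"angular":[0,0,0],"fingers":0}

```text
time: 18.95
tool_pos: [0.5406, -0.1901, 0.3066]
tool_rot: [-0.003, 0.998, 0.058, -0.005]
contact_force: [0.7, -0.4, -0.1]
width: 0.498
```

```bash
python3 - <<'E'
from h import *
go([.44,.285,.30],Rt(ryaw))
# chisel standing in bay 1? diff along its expected axis
b=bay(1)
for n in("scene","side"):
    im,c=grab(n); b0=cv2.imread(f"pics/{n}0r.png"); d=np.abs(im.astype(int)-b0).sum(2)
    for z in(.13,.16,.19,.205,.22):
        u=proj(c,[*b,z])[0]; r,k=int(round(u[1])),int(round(u[0])); m=np.flatnonzero(d[r,k-14:k+15]>50)
        print(n,z,"off px",(m.mean()-14+k-u[0]).round(1) if len(m) else None,len(m))
E
```

```text
t 18.95 pos [ 540.6 -190.1  306.6] x [ 0.993  0.116 -0.009] z [-0.01   0.006 -1.   ] q [-0.46  0.06  1.65  0.    1.44  0.99] F [ 0.7 -0.4 -0.1] w 42.3
delta mm [ -44.9 -483.5   10.2] rotvec deg [-0.3  0.6 16.7]
scene 0.13 off px -1.0 6
scene 0.16 off px -0.7 6
scene 0.19 off px -0.8 7
scene 0.205 off px None 0
scene 0.22 off px None 0
side 0.13 off px 1.9 7
side 0.16 off px 2.3 7
side 0.19 off px 2.2 6
side 0.205 off px 2.4 7
side 0.22 off px None 0
```

Chisel 1 stands upright in bay 1. I'm going for chisel 2.

>>> servo_tool:
  increments:
    - {"delta_pos":[-4,-44,-2],"angular":[0,0,0],"fingers":0}
    - {"delta_pos":[-4,-44,-2],"angular":[0,0,0],"fingers":0}
    - {"delta_pos":[-4,-44,-2],"angular":[0,0,0],"fingers":0}
    - {"delta_pos":[-4,-44,-2],"angular":[0,0,0],"fingers":0}
    - {"delta_pos":[-4,-44,-2],"angular":[0,0,0],"fingers":0}

```text
time: 19.55
tool_pos: [0.5003, 0.0248, 0.327]
tool_rot: [0.003, 0.999, 0.052, 0.006]
contact_force: [0.9, 0.2, -0.5]
width: 0.501
```

>>> servo_tool:
  increments:
    - {"delta_pos":[-4,-44,-2],"angular":[0,0,0],"fingers":0}
    - {"delta_pos":[-4,-44,-2],"angular":[0,0,0],"fingers":0}
    - {"delta_pos":[-4,-44,-2],"angular":[0,0,0],"fingers":0}
    - {"delta_pos":[-4,-44,-2],"angular":[0,0,0],"fingers":0}
    - {"delta_pos":[-4,-44,-2],"angular":[0,0,0],"fingers":0}

```text
time: 20.05
tool_pos: [0.4536, 0.2499, 0.3374]
tool_rot: [0.003, 0.999, 0.052, 0.008]
contact_force: [0.7, -0.2, 0.0]
width: 0.503
```

>>> servo_tool:
  increments:
    - {"delta_pos":[0,0,-2],"angular":[0,0,8.4],"fingers":0}
    - {"delta_pos":[0,0,0],"angular":[0,0,8.3],"fingers":0}
    - {"delta_pos":[0,0,0],"angular":[0,8,0],"fingers":0}
    - {"delta_pos":[0,0,0],"angular":[0,8,0],"fingers":0}
    - {"delta_pos":[0,0,0],"angular":[0,8,0],"fingers":0}

```text
time: 20.55
tool_pos: [0.4547, 0.2568, 0.3419]
tool_rot: [0.019, 0.97, -0.094, 0.223]
contact_force: [-0.2, -0.9, -0.2]
width: 0.5
```

>>> servo_tool:
  increments:
    - {"delta_pos":[0,0,0],"angular":[0,8,0],"fingers":0}
    - {"delta_pos":[0,0,0],"angular":[0,0,0],"fingers":0}

```text
time: 20.75
tool_pos: [0.451, 0.2567, 0.3394]
tool_rot: [0.026, 0.952, -0.091, 0.291]
contact_force: [-0.5, -0.5, -0.9]
width: 0.495
```

```bash
python3 - <<'E'
from h import *
print(P(.08,.225)); go(P(.08,.225)+.003*RG[:,0],RG)
E
```

```text
[0.4740957  0.27610416 0.18430921]
t 20.75 pos [451.  256.7 339.4] x [ 0.814 -0.158  0.559] z [ 0.55  -0.102 -0.829] q [ 0.62 -0.33  2.03 -0.48  1.06  2.54] F [-0.5 -0.5 -0.9] w 42.1
delta mm [-68.  -22.9 139.3] rotvec deg [ 0.3  1.  -0.7]
```

Joint 6 is near its limit here, so I'll turn the tool half a turn about its axis. The grasp stays the same.

>>> servo_tool:
  increments:
    - {"delta_pos":[0,0,0],"angular":[0,0,-8.5],"fingers":0}
    - {"delta_pos":[0,0,0],"angular":[0,0,-8.5],"fingers":0}
    - {"delta_pos":[0,0,0],"angular":[0,0,-8.5],"fingers":0}
    - {"delta_pos":[0,0,0],"angular":[0,0,-8.5],"fingers":0}
    - {"delta_pos":[0,0,0],"angular":[0,0,-8.5],"fingers":0}

```text
time: 21.25
tool_pos: [0.4521, 0.2574, 0.3431]
tool_rot: [0.128, 0.92, 0.265, 0.259]
contact_force: [-0.2, 0.0, -0.8]
width: 0.499
```

>>> servo_tool:
  increments:
    - {"delta_pos":[0,0,0],"angular":[0,0,-8.5],"fingers":0}
    - {"delta_pos":[0,0,0],"angular":[0,0,-8.5],"fingers":0}
    - {"delta_pos":[0,0,0],"angular":[0,0,-8.5],"fingers":0}
    - {"delta_pos":[0,0,0],"angular":[0,0,-8.5],"fingers":0}
    - {"delta_pos":[0,0,0],"angular":[0,0,-8.5],"fingers":0}

```text
time: 21.75
tool_pos: [0.4566, 0.2571, 0.3488]
tool_rot: [0.211, 0.76, 0.584, 0.192]
contact_force: [-0.0, 0.7, 0.3]
width: 0.5
```

>>> servo_tool:
  increments:
    - {"delta_pos":[0,0,0],"angular":[0,0,-8.5],"fingers":0}
    - {"delta_pos":[0,0,0],"angular":[0,0,-8.5],"fingers":0}
    - {"delta_pos":[0,0,0],"angular":[0,0,-8.5],"fingers":0}
    - {"delta_pos":[0,0,0],"angular":[0,0,-8.5],"fingers":0}
    - {"delta_pos":[0,0,0],"angular":[0,0,-8.5],"fingers":0}

```text
time: 22.25
tool_pos: [0.4611, 0.2567, 0.3545]
tool_rot: [0.263, 0.494, 0.823, 0.1]
contact_force: [-0.4, -0.5, -0.0]
width: 0.498
```

>>> servo_tool:
  increments:
    - {"delta_pos":[0,0,0],"angular":[0,0,-8.5],"fingers":0}
    - {"delta_pos":[0,0,0],"angular":[0,0,-8.5],"fingers":0}
    - {"delta_pos":[0,0,0],"angular":[0,0,-8.5],"fingers":0}
    - {"delta_pos":[0,0,0],"angular":[0,0,-8.5],"fingers":0}
    - {"delta_pos":[0,0,0],"angular":[0,0,-8.5],"fingers":0}

```text
time: 22.75
tool_pos: [0.4658, 0.2563, 0.3603]
tool_rot: [0.278, 0.158, 0.947, -0.003]
contact_force: [0.2, 0.2, 0.2]
width: 0.497
```

>>> servo_tool:
  increments:
    - {"delta_pos":[0,0,0],"angular":[0,0,-7],"fingers":0}
    - {"delta_pos":[0,0,0],"angular":[0,0,0],"fingers":0}

```text
time: 22.95
tool_pos: [0.4676, 0.2561, 0.3625]
tool_rot: [0.276, 0.098, 0.956, -0.02]
contact_force: [0.5, 0.1, -0.5]
width: 0.497
```

```bash
cat >> h.py <<'E'
RG2=RG@np.diag([-1,-1,1.])
E
python3 - <<'E'
from h import *
go(P(.08,.225)+.003*RG[:,0],RG2)
E
```

```text
t 22.95 pos [467.6 256.1 362.5] x [-0.828  0.177 -0.532] z [ 0.524 -0.092 -0.847] q [ 0.58 -0.31  1.96 -0.42  1.1  -0.67] F [ 0.5  0.1 -0.5] w 42.3
delta mm [ 90.   18.1 152.3] rotvec deg [-0.  -2.8 -1.7]
```

>>> servo_tool:
  increments:
    - {"delta_pos":[17,4,22],"angular":[0,-2.8,-1.7],"fingers":0}
    - {"delta_pos":[17,4,22],"angular":[0,0,0],"fingers":0}
    - {"delta_pos":[17,4,22],"angular":[0,0,0],"fingers":0}
    - {"delta_pos":[17,3,22],"angular":[0,0,0],"fingers":0}
    - {"delta_pos":[0,0,0],"angular":[0,0,0],"fingers":0}

```text
time: 23.45
tool_pos: [0.4695, 0.2738, 0.2555]
tool_rot: [0.301, 0.093, 0.949, -0.022]
contact_force: [-0.5, -0.0, -0.2]
width: 0.502
```

```bash
python3 - <<'E'
from h import *
go(P(.08,.225)+.003*RG[:,0],RG2)
E
```

```text
t 23.45 pos [469.5 273.8 255.5] x [-0.801  0.164 -0.576] z [ 0.567 -0.098 -0.818] q [ 0.63 -0.2   2.09 -0.57  0.88 -0.46] F [-0.5 -0.  -0.2] w 42.7
delta mm [34.6  2.1 60.6] rotvec deg [ 0.2  0.1 -1.2]
```

>>> servo_tool:
  increments:
    - {"delta_pos":[14,1,20],"angular":[0,0,-1.2],"fingers":0}
    - {"delta_pos":[14,1,18],"angular":[0,0,0],"fingers":0}
    - {"delta_pos":[5,0,12],"angular":[0,0,0],"fingers":0}
    - {"delta_pos":[0,0,0],"angular":[0,0,0],"fingers":0}

```text
time: 23.85
tool_pos: [0.4775, 0.2775, 0.2018]
tool_rot: [0.304, 0.088, 0.948, -0.022]
contact_force: [-0.2, -0.6, 0.2]
width: 0.498
```

```bash
python3 - <<'E'
from h import *
go(P(.08,.225)+.003*RG[:,0],RG2)
E
```

```text
t 23.85 pos [477.5 277.5 201.8] x [-0.8    0.153 -0.581] z [ 0.573 -0.096 -0.814] q [ 0.63 -0.11  2.13 -0.64  0.77 -0.37] F [-0.2 -0.6  0.2] w 42.3
delta mm [ 9.6 -2.1 12.5] rotvec deg [ 0.3  0.5 -0.6]
```

>>> servo_tool:
  increments:
    - {"delta_pos":[9,-2,10],"angular":[0,0.5,-0.6],"fingers":0}
    - {"delta_pos":[4,0,15],"angular":[0,0,0],"fingers":0}
    - {"delta_pos":[4,0,15],"angular":[0,0,0],"fingers":0}
    - {"delta_pos":[0,0,0],"angular":[0,0,0],"fingers":0}

```text
time: 24.25
tool_pos: [0.4906, 0.2759, 0.164]
tool_rot: [0.303, 0.084, 0.949, -0.021]
contact_force: [-0.0, -0.7, -0.2]
width: 0.497
```

```bash
python3 - <<'E'
from h import *
go(P(.08,.161)+.003*RG[:,0],RG2)
E
```

```text
t 24.25 pos [490.6 275.9 164. ] x [-0.802  0.147 -0.578] z [ 0.572 -0.09  -0.816] q [ 0.6  -0.04  2.14 -0.68  0.68 -0.33] F [-0.  -0.7 -0.2] w 42.2
delta mm [-1.  -3.1 38. ] rotvec deg [ 0.6  0.3 -0.3]
```

>>> servo_tool:
  increments:
    - {"delta_pos":[0,-3,10],"angular":[0.5,0,0],"fingers":0}
    - {"delta_pos":[2,0,12],"angular":[0,0,0],"fingers":0}
    - {"delta_pos":[2,0,8],"angular":[0,0,0],"fingers":0}
    - {"delta_pos":[0,0,0],"angular":[0,0,0],"fingers":0}

```text
time: 24.65
tool_pos: [0.507, 0.2711, 0.1386]
tool_rot: [0.304, 0.086, 0.948, -0.024]
contact_force: [-0.7, -0.1, 0.5]
width: 0.498
```

```bash
python3 - <<'E'
from h import *
go(P(.08,.161)+.003*RG[:,0],RG2)
E
```

```text
t 24.65 pos [507.  271.1 138.6] x [-0.8    0.149 -0.582] z [ 0.573 -0.098 -0.814] q [ 0.58  0.03  2.13 -0.74  0.63 -0.28] F [-0.7 -0.1  0.5] w 42.3
delta mm [-1.9 -0.8  7.5] rotvec deg [ 0.2  0.6 -0.4]
```

>>> servo_tool:
  increments:
    - {"delta_pos":[-1,-0.5,6],"angular":[0,0.5,0],"fingers":0}
    - {"delta_pos":[0,0,0],"angular":[0,0,0],"fingers":-1}
    - {"delta_pos":[0,0,0],"angular":[0,0,0],"fingers":-1}
    - {"delta_pos":[0,0,0],"angular":[0,0,0],"fingers":-1}
    - {"delta_pos":[0,0,0],"angular":[0,0,0],"fingers":-1}

```text
time: 25.15
tool_pos: [0.5116, 0.2699, 0.1341]
tool_rot: [0.3, 0.086, 0.95, -0.023]
contact_force: [-0.1, -0.3, -1.8]
width: 0.173
```

>>> servo_tool:
  increments:
    - {"delta_pos":[0,0,0],"angular":[0,0,0],"fingers":-1}

```text
time: 25.25
tool_pos: [0.5116, 0.2699, 0.1342]
tool_rot: [0.3, 0.086, 0.95, -0.023]
contact_force: [1.7, -0.8, -1.4]
width: 0.169
```

```bash
python3 - <<'E'
from h import *
go(P(.08,.161)+.003*RG[:,0],RG2)
E
```

```text
t 25.25 pos [511.6 269.9 134.2] x [-0.805  0.15  -0.574] z [ 0.566 -0.096 -0.819] q [ 0.57  0.05  2.12 -0.72  0.62 -0.3 ] F [ 1.7 -0.8 -1.4] w 14.4
delta mm [-0.6 -0.4  1.2] rotvec deg [ 0.2  0.  -0.4]
```

Gripped at the same width as the first. Next is the lift, straight up.

>>> servo_tool:
  increments:
    - {"delta_pos":[-6,0,-8],"angular":[0,0,0],"fingers":-1}
    - {"delta_pos":[-11,0,-16],"angular":[0,0,0],"fingers":-1}
    - {"delta_pos":[-17,0,-25],"angular":[0,0,0],"fingers":-1}
    - {"delta_pos":[-17,0,-25],"angular":[0,0,0],"fingers":-1}
    - {"delta_pos":[0,0,0],"angular":[0,0,0],"fingers":-1}

```text
time: 25.75
tool_pos: [0.5084, 0.2689, 0.2261]
tool_rot: [0.297, 0.086, 0.951, -0.024]
contact_force: [0.9, 0.3, -0.5]
width: 0.171
```

>>> servo_tool:
  increments:
    - {"delta_pos":[-15,0,-20],"angular":[0,0,0],"fingers":-1}
    - {"delta_pos":[-15,0,-20],"angular":[0,0,0],"fingers":-1}
    - {"delta_pos":[-15,0,-20],"angular":[0,0,0],"fingers":-1}
    - {"delta_pos":[-15,0,-20],"angular":[0,0,0],"fingers":-1}
    - {"delta_pos":[0,0,0],"angular":[0,0,0],"fingers":-1}

```text
time: 26.25
tool_pos: [0.5083, 0.266, 0.3232]
tool_rot: [0.292, 0.086, 0.952, -0.026]
contact_force: [1.0, -0.3, -0.2]
width: 0.172
```

```bash
python3 - <<'E'
from h import *
go([.51,.27,.36],RG2)
E
```

```text
t 26.25 pos [508.3 266.  323.2] x [-0.814  0.148 -0.561] z [ 0.552 -0.1   -0.828] q [ 0.56 -0.2   1.96 -0.47  0.97 -0.64] F [ 1.  -0.3 -0.2] w 14.6
delta mm [-21.4   4.2 -29.9] rotvec deg [-0.1 -0.9 -0.2]
```

>>> servo_tool:
  increments:
    - {"delta_pos":[-13,0,-18],"angular":[0,0,0],"fingers":-1}
    - {"delta_pos":[-13,0,-18],"angular":[0,0,0],"fingers":-1}
    - {"delta_pos":[-13,0,-18],"angular":[0,0,0],"fingers":-1}
    - {"delta_pos":[0,0,0],"angular":[0,7,0],"fingers":-1}
    - {"delta_pos":[0,0,0],"angular":[0,7,0],"fingers":-1}

```text
time: 26.75
tool_pos: [0.5018, 0.2646, 0.3746]
tool_rot: [0.159, 0.086, 0.983, -0.02]
contact_force: [0.3, -0.0, -1.4]
width: 0.173
```

>>> servo_tool:
  increments:
    - {"delta_pos":[0,0,0],"angular":[0,7,0],"fingers":-1}
    - {"delta_pos":[0,0,0],"angular":[0,7,0],"fingers":-1}
    - {"delta_pos":[0,0,0],"angular":[0,4,0],"fingers":-1}
    - {"delta_pos":[0,0,0],"angular":[0,0,0],"fingers":-1}

```text
time: 27.15
tool_pos: [0.5013, 0.263, 0.3653]
tool_rot: [-0.009, 0.09, 0.996, -0.009]
contact_force: [0.5, 0.3, -2.0]
width: 0.168
```

```bash
python3 - <<'E'
from h import *
go([*bay(2),.38],Rt(.1223+np.pi))
E
```

```text
t 27.15 pos [501.3 263.  365.3] x [-0.984  0.18   0.016] z [-0.019 -0.016 -1.   ] q [ 0.36  0.03  1.57 -0.01  1.56 -1.03] F [ 0.5  0.3 -2. ] w 14.3
delta mm [-107.9 -381.2   -9.2] rotvec deg [ -0.9  -1.1 -17.4]
```

>>> servo_tool:
  increments:
    - {"delta_pos":[-6,-20,-5],"angular":[-0.9,-1.1,0],"fingers":-1}
    - {"delta_pos":[-11,-38,-4],"angular":[0,0,0],"fingers":-1}
    - {"delta_pos":[-11,-38,-3],"angular":[0,0,0],"fingers":-1}
    - {"delta_pos":[-11,-38,-3],"angular":[0,0,0],"fingers":-1}
    - {"delta_pos":[-11,-38,-3],"angular":[0,0,0],"fingers":-1}

```text
time: 27.65
tool_pos: [0.5152, 0.0841, 0.3718]
tool_rot: [-0.003, 0.086, 0.996, -0.005]
contact_force: [0.4, -1.1, 0.2]
width: 0.169
```

>>> servo_tool:
  increments:
    - {"delta_pos":[-11,-38,-3],"angular":[0,0,0],"fingers":-1}
    - {"delta_pos":[-11,-38,-3],"angular":[0,0,0],"fingers":-1}
    - {"delta_pos":[-11,-38,-2],"angular":[0,0,0],"fingers":-1}
    - {"delta_pos":[-6,-30,0],"angular":[0,0,0],"fingers":-1}
    - {"delta_pos":[0,0,0],"angular":[0,0,-8.4],"fingers":-1}

```text
time: 28.15
tool_pos: [0.524, -0.0726, 0.3722]
tool_rot: [-0.007, 0.013, 1.0, -0.009]
contact_force: [0.7, 0.5, -1.1]
width: 0.172
```

>>> servo_tool:
  increments:
    - {"delta_pos":[0,0,0],"angular":[0,0,-8.4],"fingers":-1}
    - {"delta_pos":[0,0,0],"angular":[0,0,0],"fingers":-1}

```text
time: 28.35
tool_pos: [0.522, -0.0733, 0.3682]
tool_rot: [-0.009, -0.061, 0.998, -0.008]
contact_force: [-0.4, 0.4, -1.4]
width: 0.168
```

```bash
python3 - <<'E'
from h import *
go([*bay(2),.30],Rt(.1223+np.pi))
E
```

```text
t 28.35 pos [522.  -73.3 368.2] x [-0.992 -0.123  0.019] z [-0.017 -0.018 -1.   ] q [-0.26 -0.06  1.66 -0.02  1.56 -1.95] F [-0.4  0.4 -1.4] w 14.3
delta mm [-11.1 -58.5  69. ] rotvec deg [-0.9 -1.1  0. ]
```

>>> servo_tool:
  increments:
    - {"delta_pos":[-5,-29,10],"angular":[-0.9,-1.1,0],"fingers":-1}
    - {"delta_pos":[-5,-26,18],"angular":[0,0,0],"fingers":-1}
    - {"delta_pos":[0,0,15],"angular":[0,0,0],"fingers":-1}
    - {"delta_pos":[0,0,10],"angular":[0,0,0],"fingers":-1}
    - {"delta_pos":[0,0,0],"angular":[0,0,0],"fingers":-1}

```text
time: 28.85
tool_pos: [0.5364, -0.1245, 0.3089]
tool_rot: [-0.001, -0.056, 0.998, -0.0]
contact_force: [-0.3, 0.9, -1.8]
width: 0.172
```

>>> servo_tool:
  increments:
    - {"delta_pos":[0,0,0],"angular":[0,0,0],"fingers":-1}

```text
time: 28.95
tool_pos: [0.5362, -0.1237, 0.3085]
tool_rot: [-0.001, -0.056, 0.998, -0.0]
contact_force: [-0.0, 0.2, -1.8]
width: 0.171
```

```bash
python3 - <<'E'
from h import *
go([*bay(2),.30],Rt(.1223+np.pi)); axis()
E
```

```text
t 28.95 pos [ 536.2 -123.7  308.5] x [-0.994 -0.112  0.003] z [-0.003 -0.001 -1.   ] q [-0.35  0.    1.7  -0.    1.44 -2.04] F [-0.   0.2 -1.8] w 14.6
delta mm [-2.1 -7.7  8.5] rotvec deg [-0.  -0.2 -0.6]
scene
 L20 u[210.8 159.3] off 0.4mm n7 max215
 L40 u[211.4 165.5] off 0.5mm n8 max207
 L70 u[212.4 174.7] off 0.5mm n7 max208
 L100 u[213.4 183.4] off 0.4mm n6 max172
 L130 u[214.3 191.9] off 0.4mm n6 max171
 L145 u[214.7 196. ] off 0.1mm n6 max185
 L155 u[215.  198.7] off 0.4mm n6 max178
 L160 u[215.2 200. ] off 0.0mm n5 max145
 L165 u[215.3 201.3] off -0.6mm n4 max79
 L170 u[215.4 202.6] off nanmm n0 max10
 L175 u[215.6 203.9] off nanmm n0 max9
side
 L20 u[276.1 158.2] off 4.4mm n8 max171
 L40 u[275.7 164.7] off 4.2mm n7 max170
 L70 u[275.2 174.2] off 4.7mm n5 max132
 L100 u[274.7 183.4] off 0.9mm n7 max129
 L130 u[274.3 192.3] off -2.2mm n5 max117
 L145 u[274.  196.7] off -10.5mm n13 max231
 L155 u[273.9 199.6] off -4.1mm n12 max216
 L160 u[273.8 201. ] off -3.7mm n9 max214
 L165 u[273.7 202.4] off 0.6mm n6 max181
 L170 u[273.7 203.9] off 34.1mm n3 max137
 L175 u[273.6 205.3] off 34.5mm n4 max155
```

>>> servo_tool:
  increments:
    - {"delta_pos":[0.4,-7.5,5],"angular":[0,0,-0.6],"fingers":-1}
    - {"delta_pos":[0,0,14],"angular":[0,0,0],"fingers":-1}
    - {"delta_pos":[0,0,8],"angular":[0,0,0],"fingers":-1}
    - {"delta_pos":[0,0,0],"angular":[0,0,0],"fingers":-1}

```text
time: 29.45
tool_pos: [0.5381, -0.1318, 0.2824]
tool_rot: [0.001, -0.062, 0.998, -0.002]
contact_force: [-0.4, 0.2, -0.7]
width: 0.167
```

```bash
python3 - <<'E'
from h import *
b=bay(2)-[.0025,.0003]; go([*b,.190],Rt(.1223+np.pi))
E
```

```text
t 29.45 pos [ 538.1 -131.8  282.4] x [-0.992 -0.124 -0.002] z [ 0.002 -0.003 -1.   ] q [-0.37  0.03  1.73 -0.    1.38 -2.06] F [-0.4  0.2 -0.7] w 14.2
delta mm [ 1.7  0.8 92.4] rotvec deg [-0.2  0.1  0.1]
```

>>> servo_tool:
  increments:
    - {"delta_pos":[1.5,0.5,8],"angular":[0,0,0],"fingers":-1}
    - {"delta_pos":[0,0,12],"angular":[0,0,0],"fingers":-1}
    - {"delta_pos":[0,0,12],"angular":[0,0,0],"fingers":-1}
    - {"delta_pos":[0,0,8],"angular":[0,0,0],"fingers":-1}
    - {"delta_pos":[0,0,0],"angular":[0,0,0],"fingers":-1}

```text
time: 29.95
tool_pos: [0.5358, -0.1313, 0.2376]
tool_rot: [0.0, -0.062, 0.998, -0.001]
contact_force: [0.6, 0.2, -2.0]
width: 0.169
```

```bash
python3 - <<'E'
from h import *
b=bay(2)-[.0025,.0003]; go([*b,.190],Rt(.1223+np.pi))
E
```

```text
t 29.95 pos [ 535.8 -131.3  237.6] x [-0.992 -0.124 -0.   ] z [ 0.    -0.002 -1.   ] q [-0.37  0.06  1.78 -0.    1.3  -2.06] F [ 0.6  0.2 -2. ] w 14.4
delta mm [-0.7 -0.2 47.6] rotvec deg [-0.1  0.   0.1]
```

>>> servo_tool:
  increments:
    - {"delta_pos":[-0.7,0,10],"angular":[0,0,0],"fingers":-1}
    - {"delta_pos":[0,0,12],"angular":[0,0,0],"fingers":-1}
    - {"delta_pos":[0,0,12],"angular":[0,0,0],"fingers":-1}
    - {"delta_pos":[0,0,9],"angular":[0,0,0],"fingers":-1}
    - {"delta_pos":[0,0,0],"angular":[0,0,0],"fingers":-1}

```text
time: 30.45
tool_pos: [0.5366, -0.1313, 0.1907]
tool_rot: [0.0, -0.062, 0.998, -0.001]
contact_force: [0.7, 0.3, -0.9]
width: 0.169
```

>>> servo_tool:
  increments:
    - {"delta_pos":[0,0,6],"angular":[0,0,0],"fingers":-1}
    - {"delta_pos":[0,0,5],"angular":[0,0,0],"fingers":-1}
    - {"delta_pos":[0,0,0],"angular":[0,0,0],"fingers":-1}

```text
time: 30.75
tool_pos: [0.5369, -0.1314, 0.1789]
tool_rot: [0.0, -0.062, 0.998, -0.001]
contact_force: [0.8, 0.1, -2.0]
width: 0.171
```

>>> servo_tool:
  increments:
    - {"delta_pos":[0,0,3],"angular":[0,0,0],"fingers":-1}
    - {"delta_pos":[0,0,2],"angular":[0,0,0],"fingers":-1}
    - {"delta_pos":[0,0,0],"angular":[0,0,0],"fingers":-1}

```text
time: 31.05
tool_pos: [0.5376, -0.1317, 0.1744]
tool_rot: [0.001, -0.062, 0.998, -0.002]
contact_force: [-0.2, -0.4, -1.3]
width: 0.17
```

>>> servo_tool:
  increments:
    - {"delta_pos":[0,0,1.5],"angular":[0,0,0],"fingers":-1}
    - {"delta_pos":[0,0,0],"angular":[0,0,0],"fingers":-1}

```text
time: 31.25
tool_pos: [0.5379, -0.1318, 0.1732]
tool_rot: [0.002, -0.062, 0.998, -0.002]
contact_force: [0.6, -0.1, -1.1]
width: 0.173
```

>>> servo_tool:
  increments:
    - {"delta_pos":[0,0,1.5],"angular":[0,0,0],"fingers":-1}
    - {"delta_pos":[0,0,0],"angular":[0,0,0],"fingers":-1}

```text
time: 31.45
tool_pos: [0.538, -0.1319, 0.1718]
tool_rot: [0.002, -0.062, 0.998, -0.002]
contact_force: [0.8, -0.2, -1.2]
width: 0.171
```

>>> servo_tool:
  increments:
    - {"delta_pos":[0,0,1.5],"angular":[0,0,0],"fingers":-1}
    - {"delta_pos":[0,0,0],"angular":[0,0,0],"fingers":-1}

```text
time: 31.65
tool_pos: [0.5381, -0.1319, 0.1703]
tool_rot: [0.002, -0.062, 0.998, -0.002]
contact_force: [-0.1, 0.2, -1.9]
width: 0.169
```

>>> servo_tool:
  increments:
    - {"delta_pos":[0,0,1.5],"angular":[0,0,0],"fingers":-1}
    - {"delta_pos":[0,0,0],"angular":[0,0,0],"fingers":-1}

```text
time: 31.85
tool_pos: [0.5381, -0.1319, 0.1687]
tool_rot: [0.002, -0.062, 0.998, -0.002]
contact_force: [0.8, 0.6, -1.4]
width: 0.17
```

>>> servo_tool:
  increments:
    - {"delta_pos":[0,0,1.5],"angular":[0,0,0],"fingers":-1}
    - {"delta_pos":[0,0,0],"angular":[0,0,0],"fingers":-1}

```text
time: 32.05
tool_pos: [0.5381, -0.1319, 0.167]
tool_rot: [0.002, -0.062, 0.998, -0.002]
contact_force: [-0.2, -0.4, -1.8]
width: 0.167
```

>>> servo_tool:
  increments:
    - {"delta_pos":[0,0,1.5],"angular":[0,0,0],"fingers":-1}
    - {"delta_pos":[0,0,0],"angular":[0,0,0],"fingers":-1}

```text
time: 32.25
tool_pos: [0.5391, -0.1322, 0.1669]
tool_rot: [0.003, -0.062, 0.998, -0.002]
contact_force: [0.6, 0.2, -2.3]
width: 0.175
```

>>> servo_tool:
  increments:
    - {"delta_pos":[0,0,1.5],"angular":[0,0,0],"fingers":-1}
    - {"delta_pos":[0,0,0],"angular":[0,0,0],"fingers":-1}

```text
time: 32.45
tool_pos: [0.54, -0.1324, 0.1667]
tool_rot: [0.004, -0.062, 0.998, -0.003]
contact_force: [-0.2, 0.5, -1.7]
width: 0.171
```

>>> servo_tool:
  increments:
    - {"delta_pos":[0,0,1],"angular":[0,0,0],"fingers":-1}
    - {"delta_pos":[0,0,0],"angular":[0,0,0],"fingers":-1}

```text
time: 32.65
tool_pos: [0.5405, -0.1325, 0.1666]
tool_rot: [0.004, -0.062, 0.998, -0.003]
contact_force: [-1.3, 0.1, -0.3]
width: 0.169
```

The chisel has stopped at the floor. I'm releasing with a small opening to spare the neighbouring chisel, then moving up and away.

>>> servo_tool:
  increments:
    - {"delta_pos":[0,0,0],"angular":[0,0,0],"fingers":-0.4}
    - {"delta_pos":[0,0,0],"angular":[0,0,0],"fingers":-0.35}
    - {"delta_pos":[0,0,0],"angular":[0,0,0],"fingers":-0.35}
    - {"delta_pos":[0,0,0],"angular":[0,0,0],"fingers":-0.35}

```text
time: 33.05
tool_pos: [0.54, -0.1325, 0.1653]
tool_rot: [0.004, -0.062, 0.998, -0.003]
contact_force: [0.1, -0.1, 0.2]
width: 0.323
```

>>> servo_tool:
  increments:
    - {"delta_pos":[0,0,-10],"angular":[0,0,0],"fingers":-0.35}
    - {"delta_pos":[0,0,-20],"angular":[0,0,0],"fingers":-0.35}
    - {"delta_pos":[0,0,-30],"angular":[0,0,0],"fingers":-0.35}
    - {"delta_pos":[0,0,-40],"angular":[0,0,0],"fingers":-0.35}
    - {"delta_pos":[0,0,-40],"angular":[0,0,0],"fingers":-0.35}

```text
time: 33.55
tool_pos: [0.5342, -0.1302, 0.3028]
tool_rot: [-0.004, -0.062, 0.998, 0.001]
contact_force: [0.1, -0.4, 0.7]
width: 0.327
```

>>> servo_tool:
  increments:
    - {"delta_pos":[30,-30,-20],"angular":[0,0,0],"fingers":-0.35}
    - {"delta_pos":[30,-30,-20],"angular":[0,0,0],"fingers":-0.35}
    - {"delta_pos":[0,-30,0],"angular":[0,0,0],"fingers":-0.35}
    - {"delta_pos":[0,0,0],"angular":[0,0,0],"fingers":-0.35}

```text
time: 33.95
tool_pos: [0.4887, -0.2305, 0.3588]
tool_rot: [0.005, -0.064, 0.998, -0.005]
contact_force: [-0.1, 1.5, -0.1]
width: 0.326
```

```bash
python3 - <<'E'
from h import *
st()
a,_=grab("scene"); g,_=grab("side"); w,_=grab("wrist")
A=cv2.resize(a[165:305,85:385],(800,373),interpolation=cv2.INTER_CUBIC)
B=cv2.resize(g[140:340,200:370],(193,227)); 
B=cv2.resize(g[205:275,225:305],(259,227),interpolation=cv2.INTER_CUBIC); C=cv2.resize(g[130:240,220:310],(186,227),interpolation=cv2.INTER_CUBIC); D=cv2.resize(w,(303,227))
bot=np.hstack([B,C,D]); bot=np.hstack([bot,np.zeros((227,800-bot.shape[1],3),np.uint8)])
cv2.imwrite("pics/final.png",np.vstack([A,bot]))
E
```

```text
t 33.95 pos [ 488.7 -230.5  358.8] x [-0.992 -0.128 -0.01 ] z [ 0.011 -0.01  -1.   ] q [-0.57 -0.05  1.66 -0.    1.51 -2.27] F [-0.1  1.5 -0.1] w 27.7
```

View pics/final.png

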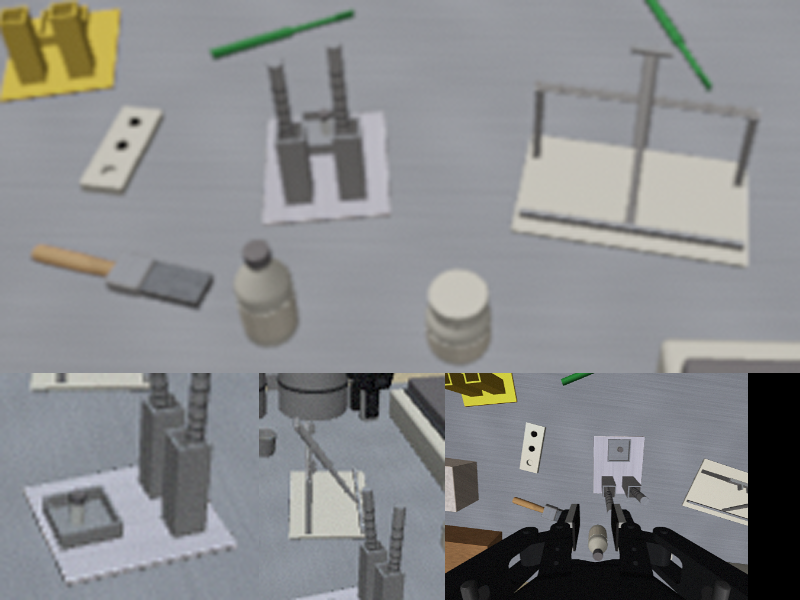

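Both chisels stand upright, in their bays at (290,130) and (345,125). The vial is upright in the dish at (320,122), and the awl is in place. The bay 2 chisel looks slightly taller than the other, so I'll measure both tops.

```bash
python3 - <<'E'
from h import *
d={}
for n in("scene","side"):
    im,c=grab(n,f"pics/fin_{n}.png"); b=cv2.imread(f"pics/{n}0r.png"); d[n]=(np.abs(im.astype(int)-b).sum(2),c)
for k in(1,2):
  obs=[]
  for n in d:
    m,c=d[n]; pts=[]
    for z in np.arange(.12,.24,.004):
        u=proj(c,[*bay(k),z])[0]; r,q=int(round(u[1])),int(round(u[0])); w=m[r,q-8:q+12]; j=np.flatnonzero(w>55)
        pts.append((round(z,3),round(float(j.mean()-8+q-u[0]),1) if len(j) else None,len(j)))
    print(k,n,pts)
E
```

```text
1 scene [(np.float64(0.12), -0.4, 6), (np.float64(0.124), -0.8, 7), (np.float64(0.128), -0.6, 7), (np.float64(0.132), -0.4, 7), (np.float64(0.136), -0.7, 6), (np.float64(0.14), -0.6, 6), (np.float64(0.144), -0.4, 6), (np.float64(0.148), -0.7, 7), (np.float64(0.152), -1.0, 6), (np.float64(0.156), -0.9, 6), (np.float64(0.16), -1.2, 7), (np.float64(0.164), -1.0, 7), (np.float64(0.168), -0.8, 7), (np.float64(0.172), -0.6, 7), (np.float64(0.176), -1.0, 6), (np.float64(0.18), -0.8, 6), (np.float64(0.184), -0.6, 6), (np.float64(0.188), -0.9, 7), (np.float64(0.192), -0.7, 7), (np.float64(0.196), 1.5, 1), (np.float64(0.2), None, 0), (np.float64(0.204), None, 0), (np.float64(0.208), None, 0), (np.float64(0.212), None, 0), (np.float64(0.216), None, 0), (np.float64(0.22), None, 0), (np.float64(0.224), None, 0), (np.float64(0.228), None, 0), (np.float64(0.232), None, 0), (np.float64(0.236), None, 0)]
1 side [(np.float64(0.12), 2.1, 7), (np.float64(0.124), 2.5, 6), (np.float64(0.128), 2.5, 6), (np.float64(0.132), 2.4, 6), (np.float64(0.136), 2.3, 6), (np.float64(0.14), 0.9, 7), (np.float64(0.144),
[... 1770 characters left out ...]
(0.144), 0.9, 9), (np.float64(0.148), 1.3, 11), (np.float64(0.152), 1.3, 11), (np.float64(0.156), 0.5, 10), (np.float64(0.16), 2.0, 10), (np.float64(0.164), 1.3, 9), (np.float64(0.168), 1.2, 9), (np.float64(0.172), -0.1, 8), (np.float64(0.176), -3.4, 6), (np.float64(0.18), -3.5, 6), (np.float64(0.184), -3.6, 6), (np.float64(0.188), -3.6, 6), (np.float64(0.192), -4.2, 7), (np.float64(0.196), -4.7, 6), (np.float64(0.2), -4.8, 6), (np.float64(0.204), -5.9, 2), (np.float64(0.208), -5.9, 2), (np.float64(0.212), None, 0), (np.float64(0.216), None, 0), (np.float64(0.22), None, 0), (np.float64(0.224), None, 0), (np.float64(0.228), None, 0), (np.float64(0.232), None, 0), (np.float64(0.236), None, 0)]
```

```bash
python3 -c "
from h import *
print(env.finish_job())"
```

```text
the job is handed in; nothing more can be done
None
```

I handed the job in at about 34 s on the robot's clock, with both chisels standing in the bays and the vial standing in the dish; the hand-in gave no verdict.

**Chisels:** Each was gripped along its leaning axis, lifted clear of the rack, turned upright and lowered until its blade met the floor. Contact showed as the descent stopping at TCP 0.169 m for bay 1 and 0.167 m for bay 2. I released each with a narrow opening.

**Vial:** It stands upright in the dish, a few millimetres off centre.

**Last checks:**
- **Rest of the scene:** The last pictures show the awl standing in the rack, and the stoppers, brush, bottle and jar where they were. The cup is only partly visible in the last picture, but the arm never worked near it.
- **Bay 2 looked taller:** In the scene view the bay 2 chisel seemed to stand higher than the other. Measuring both tops put each at about 0.208 m in the side view, where a standing chisel's top should be.
- **Small leans:** I read the height difference as opposite leans, bay 2 towards −x and bay 1 slightly towards +x. I put the bay 2 lean at about 0.1 rad, and the bay itself limits any lean to about 0.16 rad.
- **Side camera disagreement:** It placed the held chisels 4 to 5 mm further towards +x than the tool axis. I took part of that as calibration error and corrected for only part of it.

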